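# Dip-check a canister with a collared gauge

## Task

Push the tote along the rollers, without lifting it off them, until it is fully home against the end stop of the blue station bay; then take the gauge from its cradle, insert it into the yellow guide tube until its collar stops on the rim, and let it stay there a moment. Withdraw it and present it for reading: hold the gauge level, with its tip above the middle of the white reading plate, at least a hand's width above the plate but not over 30 cm, touching nothing else, and finish while still holding it there, at rest. The tote stays home in the bay and the other things on the bench stay where they are.

Things in the scene. Friction and masses are not known exactly. Their poses are not given: they have to be found in the camera images.
- conveyor: Fixed roller run, 460 mm long, origin under its middle, z up. 13 free-turning steel rollers (32 mm dia, axes along x, tops 46 mm above the bench) between aluminium rails 160 mm apart, rail tops at 66 mm. The -y end is the blue-walled station bay (walls 86 mm high) closed by a blue end stop (100 mm high). Roller friction is slight but a tote stays where it is left.
- bay (a point): Centre of the station bay, on the plane of the rollers' tops; axes as the conveyor: y runs along the row away from the end stop, whose face lies at y = -80 mm; z up. The rollers go on to y = +355 mm. With the tote fully home against the stop, the tube mouth is at y = 0 here, 125 mm up (side play 5 mm).
- tote: Open grey box, 150 mm wide (x), 160 mm long (y, along the row, axes as the conveyor), walls 70 mm high, loose on the rollers; in it, fixed, an aluminium canister (112 mm dia, black lid 96 mm above the underside) with an upright yellow guide tube. One rigid body, 0.5 to 1 kg. Origin: centre of its underside.
- tube_mouth (a point): Centre of the rim plane of the yellow guide tube in the middle of the tote, 125 mm above its underside; z is the tube's axis, up. Bore 17 mm dia, widening like a funnel over the last 10 mm to 29 mm at the rim (35 mm outside). Free depth over 105 mm.
- tote_push (a point): Middle of the outer face of the tote's rear wall, which faces away from the end stop, 35 mm above its underside; axes as the tote. Pushing here along -y rolls the tote to the bay.
- gauge: The gauge, one straight rigid piece (0.13 kg), origin at the tip, z towards the handle: steel rod 12 mm dia with red rings, at 100 mm the black collar (40 mm dia, 8 mm thick), then an orange handle. At the start it lies in its cradle at 45 degrees, handle up, its y axis level; it lifts out straight up.
- gauge_grip (a point): Centre of the gauge's orange handle, 147 mm from the tip: a bar 14 x 14 mm (flats square to the gauge's x and y), 78 mm long along z. Axes as the gauge.
- gauge_tip (a point): End of the gauge's steel rod, on its axis; axes as the gauge (z towards the handle).
- gauge_collar (a point): Centre of the collar's underside (the face towards the tip), 100 mm from the tip; axes as the gauge. It meets the tube's rim when the gauge is fully inserted.
- cradle: Fixed blue sloping cradle on a black base 130 x 70 mm; origin under the base's centre, z up. A trough 90 mm long, open on top, slopes up 45 degrees towards +x and holds the rod; the collar rests on its upper end. Cradle about 105 mm high; at the start the handle's centre is at x = +54 mm, 134 mm up.
- plate: Fixed round white reading plate with a black rim, 110 mm dia, 6 mm high; origin under its centre, on the bench.
- wash_bottle_a: White wash bottle, 64 mm dia, 180 mm high; a bystander, loose on the bench; origin at its underside.
- wash_bottle_b: White wash bottle, 64 mm dia, 180 mm high; a bystander, loose on the bench; origin at its underside.
- amber_bottle: Amber glass bottle with blue cap, 72 mm dia, 150 mm high; a bystander, loose on the bench; origin at its underside.
- beaker: Glass beaker, 70 mm dia, 80 mm high; a bystander, loose on the bench; origin at its underside.
- cylinder_glass: Glass measuring cylinder on a blue foot 60 mm dia, 170 mm high; a bystander, loose on the bench; origin at its underside.
- tip_box: Blue pipette-tip box 80 x 110 x 55 mm; a bystander, loose on the bench; origin at its underside.
- spatula: Spatula with black handle, 160 mm long, lying along its x; a bystander, loose on the bench; origin at its underside.

How it is judged:
By the outcome, as a careful person would: the job done as asked, in the order asked, and still so for the second after the job is handed in, while the arm keeps its last pose, push and grip.
It also fails if it takes over 72 s, if anything falls off the work surface, if the arm or the gripper's body presses on something with over 40 N, if the wrist force passes 120 N, or if a joint passes its speed limit or range.

## Robot

A 6-joint arm with a two-finger parallel gripper is mounted at the origin on the work surface. World frame = base frame: x ahead of the robot, y to its left, z up, the work surface at z = 0. Lengths are in m, angles in rad, forces in N, time in s.
With the tool pointing down it reaches from about 0.375 to 0.9 m from the base axis. Payload 3.1 kg.
Tool frame: the origin (TCP) lies between the finger pads; the fingertips stand 11 mm ahead of it and the grasp point (between the pads) lies 8 mm behind it; z points along the fingers, y is the direction in which the jaws open and shut (so a half turn about z gives the same grasp; the last joint's range is limited). The gripper opens to 85 mm and grips with 20 to 120 N. Pads are 22 mm wide; open, the fingers measure 114 mm over their backs; the gripper's body (76 mm by 85 mm) begins 54 mm behind the grasp point. The pads swing forward as they close: fully open they stand 13 mm farther back than shut.
Start: joints at [-1.486, 0.527, 1.433, -0, 1.181, -0.178], TCP at [0.163, -0.603, 0.21] pointing down, gripper open.
Joint ranges: [-3.08, 3.08], [-0.75, 2.2], [0.22, 2.44], [-1.43, 4.57], [0, 2.65], [-2.85, 2.85]. Speed limits (rad/s): [2.79, 2.79, 3.14, 3.14, 3.14, 3.14].

## Interface

Orientations are given as a unit quaternion [x, y, z, w].
In Python, from station import manip gives the robot as it stands. The module is installed in compiled form; this text tells all that it offers.
- The arm moves only by the tool arm_command, never from a script. Its argument "rows" is a list of rows, each a list of 3 entries, a list of its own where there are three numbers: the shift along the world's x, y, z in mm, then the turn about the world's z in rad, then the closure, from -1 (fully open) to 1 (shut), so that 0 is half open. A call has 1 to 12 rows; each row shifts and turns the commanded pose from where the row before left it; what a row does not reach is not made up. A row lasts 1/8 s, in which the tool goes at most 62.5 mm and 10.7 degrees, less where a joint would pass 70% of its speed; a pose out of reach is approached as far as the arm can. A call with a gripper value outside its range is refused whole. The fingers move at their own pace and stop on an object; "squeeze" is the grip in N (left out, the last holds). Time passes only in rows, so rows that do not move let the fingers close. It gives the time, the measured TCP pose, the force and the opening at its end, in the units of the state.
- manip.sense(): the state, without advancing time (a new reading comes with each control period).
- manip.snapshot(name): name is "side" or "top"; returns the picture (420x560x3 uint8, blue, green, red); there is no depth.
- manip.get_calibration(name): a dict with "fovy" (degrees; the focal length in pixels is half the picture's height over the tangent of half this angle, whatever the lens; pixels are square), "cx", "cy" (the principal point, pixels), "R" (3x3) and "t" (3): a world point X has camera coordinates R X + t. Camera axes: x right, y down, z forward; pixel columns grow to the right and rows downward; lengths in m; the calibration is good to about 2 mm. A picture is of the moment at which its call begins. get_calibration takes no time and is no camera call.
- manip.sign_off(): hands the job in, once; it reports no verdict.
The state is a dict: "t": time; "q": joint angles; "qd": joint speeds; "tau": joint torques, N m; "tcp_pos": TCP position; "tool_rot": TCP orientation; "force": force on the tool from outside, world axes, zero at the start; "ft_torque": the same for the moment, N m; "finger_gap": opening from 0.0 (shut) to 1.0 (fully open).
Only numpy, scipy, OpenCV 4.12 (cv2) and the standard library are available. Lean on these libraries where they do the work, as an engineer would, in place of code of your own. Each camera call takes 0.05 s, during which the arm holds its last target.

## Working session

There is one attempt and no reset: what is moved stays moved. The work goes in short steps, Python scripts to look and compute and a tool call to move; the robot and the scene stay as the last step left them, time stands still between calls to the robot, and variables do not carry over. Pictures are saved under pics/ and viewed, and the job is handed in when it is done.

Besides the shell and the picture viewer there is one more tool, called after "Call:" as name(argument=value, ...), one argument or row to a line, values as JSON. arm_command: Moves the arm, as the interface text tells. Its arguments: {"type":"object","properties":{"rows":{"type":"array","items":{"type":"array"}},"squeeze":{"type":"number"}},"required":["rows"]}

```bash
mkdir -p pics; python3 - <<'E'
from station import manip
import cv2,json
for n in("side","top"):
    cv2.imwrite(f"pics/{n}0.png",manip.snapshot(n)); print(n,manip.get_calibration(n))
print(manip.sense())
E
```

```text
side {'fovy': 46.63487087666508, 'cx': 278.183786122045, 'cy': 214.1798500037594, 'R': array([[-0.9416974 , -0.33642289,  0.0050639 ],
       [-0.21913687,  0.60183691, -0.76796573],
       [ 0.25531361, -0.72430102, -0.64047092]]), 't': array([0.48970381, 0.25212373, 1.1719695 ])}
top {'fovy': 48.84130091761255, 'cx': 280.19050563773095, 'cy': 200.2491027137531, 'R': array([[-0.01914886, -0.99972921, -0.01322221],
       [-0.99734483,  0.02002919, -0.07001521],
       [ 0.07026108,  0.01184639, -0.99745829]]), 't': array([-0.01199837,  0.53379892,  1.47367537])}
{'t': 0.1, 'q': array([-1.48551561e+00,  5.28391624e-01,  1.43379095e+00, -2.44326885e-05,
        1.18138366e+00, -1.78518377e-01]), 'qd': array([-0.00136248, -0.00208778, -0.00311381, -0.00062152, -0.00070919,
        0.00012285]), 'tau': array([ 5.19668106e-06, -4.43304527e+01, -1.78586876e+01, -1.82393146e-04,
        3.90687972e-03,  1.82743668e-05]), 'tcp_pos': array([ 0.16291934, -0.60267699,  0.20901485]), 'tool_rot': array([ 9.91312765e-01,  1.31521969e-01,  3.47015291e-05, -9.86245875e-04]), 'force': array([-0.15690702,  0.85273861,  0.11331378]), 'ft_torque': array([-2.99933375e-02,  6.40565538e-05,  3.61012163e-03]), 'finger_gap': 1.0009272914630387}
```

View pics/side0.png

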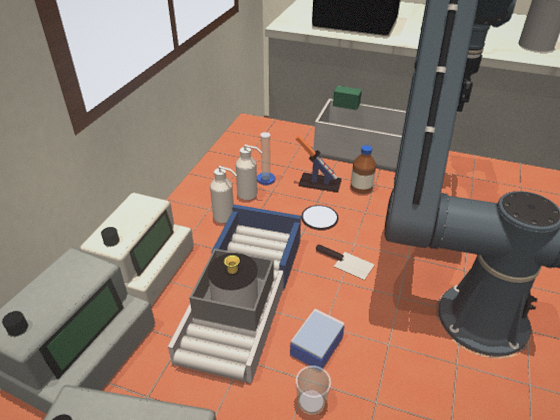

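View pics/top0.png

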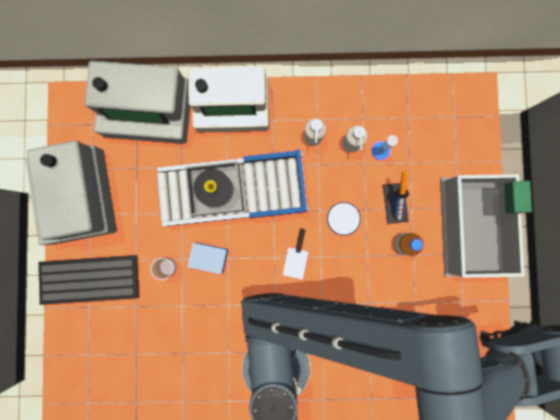

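The top view shows the tote at (211,187) on the conveyor, with the bay to its right. The plate is at (343,218) and the cradle at (397,203). I'll zoom in to pick measuring features.

```bash
cat > h.py <<'E'
from station import manip
import numpy as np,cv2
C={n:manip.get_calibration(n) for n in("side","top")}
def cam(n):
    c=C[n]; f=210/np.tan(np.radians(c["fovy"]/2)); return f,c["cx"],c["cy"],np.array(c["R"]),np.array(c["t"])
def proj(n,X):
    f,cx,cy,R,t=cam(n); p=np.atleast_2d(X)@R.T+t; return np.c_[cx+f*p[:,0]/p[:,2],cy+f*p[:,1]/p[:,2]]
def ray(n,uv):
    f,cx,cy,R,t=cam(n); d=R.T@np.array([(uv[0]-cx)/f,(uv[1]-cy)/f,1]); return -R.T@t,d/np.linalg.norm(d)
def onz(n,uv,z):
    o,d=ray(n,uv); return o+d*(z-o[2])/d[2]
def tri(us,ut):
    o1,d1=ray("side",us);o2,d2=ray("top",ut)
    s=np.linalg.lstsq(np.c_[d1,-d2],o2-o1,rcond=None)[0]
    a,b=o1+d1*s[0],o2+d2*s[1]; return (a+b)/2,np.linalg.norm(a-b)
def snap(n,name):
    im=manip.snapshot(n); cv2.imwrite(f"pics/{name}.png",im); return im
def zoom(im,x,y,w,h,k,name): cv2.imwrite(f"pics/{name}.png",cv2.resize(im[y:y+h,x:x+w],None,fx=k,fy=k,interpolation=cv2.INTER_CUBIC))
E
python3 - <<'E'
from h import *
t=cv2.imread("pics/top0.png");s=cv2.imread("pics/side0.png")
zoom(t,150,140,160,95,5,"z1");zoom(t,320,110,110,150,4,"z2");zoom(s,285,120,110,120,5,"z3");zoom(s,165,190,150,190,3,"z4")
for n,im in(("top",t),("side",s)):
    hsv=cv2.cvtColor(im,cv2.COLOR_BGR2HSV)
    m=cv2.inRange(hsv,(20,150,90),(35,255,255)); k,_,st,c=cv2.connectedComponentsWithStats(m)
    print(n,"yellow",[(st[i].tolist(),c[i].round(1)) for i in range(1,k) if st[i][4]>15])
    m=cv2.inRange(hsv,(100,120,30),(130,255,255)); k,_,st,c=cv2.connectedComponentsWithStats(m)
    print(n,"blue",[(st[i].tolist(),c[i].round(1)) for i in range(1,k) if st[i][4]>30])
    m=cv2.inRange(hsv,(0,0,190),(180,40,255)); k,_,st,c=cv2.connectedComponentsWithStats(m)
    print(n,"white",[(st[i].tolist(),c[i].round(1)) for i in range(1,k) if 300<st[i][4]<3000])
E
```

```text
top yellow [([204, 180, 13, 13, 121], array([210., 186.]))]
top blue [([373, 143, 16, 16, 145], array([379.4, 151.3])), ([245, 151, 61, 66, 609], array([281.5, 181.1])), ([392, 195, 7, 21, 67], array([395.3, 204.1])), ([411, 240, 11, 10, 92], array([416. , 244.3]))]
top white [([409, 62, 77, 11, 653], array([447.3,  67. ])), ([0, 70, 26, 50, 1196], array([12.1, 94.8])), ([28, 70, 34, 11, 307], array([43.1, 75. ])), ([499, 73, 27, 37, 942], array([511.6,  91.2])), ([526, 72, 34, 36, 894], array([541.1,  86. ])), ([26, 83, 21, 37, 737], array([ 35.9, 101.1])), ([193, 109, 75, 19, 882], array([230.7, 120.3])), ([95, 117, 86, 20, 873], array([137.6, 128.1])), ([288, 159, 12, 48, 335], array([293.4, 182.8])), ([266, 161, 12, 49, 373], array([271.8, 184.9])), ([277, 160, 12, 49, 367], array([282.7, 183.7])), ([255, 163, 12, 48, 381], array([260.8, 186.3])), ([244, 164, 13, 48, 384], array([250. , 187.6])), ([158, 170, 91, 56, 1430], array([182.2, 202. ])), ([458, 173, 68, 105, 878], array([489.4, 231. ])), ([27, 198, 17, 116, 1172], array([ 33.4, 264.8])), ([328, 203, 31, 31, 755], array([
[... 488 characters left out ...]
, 17, 10, 87], array([265.4, 178.5]))]
side white [([173, 0, 61, 45, 1543], array([197.1,  14.9])), ([266, 0, 159, 49, 2669], array([353.2,  24.5])), ([482, 14, 78, 53, 1907], array([515.6,  44.9])), ([81, 193, 88, 67, 2514], array([126.4, 224.3])), ([304, 206, 33, 22, 550], array([319.7, 216.3])), ([127, 225, 63, 66, 972], array([159.2, 259.3])), ([237, 226, 52, 15, 316], array([262.6, 232.7])), ([233, 234, 53, 15, 347], array([259., 241.])), ([229, 242, 54, 16, 356], array([255.4, 249.7])), ([334, 253, 40, 27, 538], array([354.5, 265.6])), ([181, 270, 102, 96, 1723], array([231. , 334.3])), ([292, 309, 51, 47, 1312], array([317.4, 332.1])), ([174, 350, 71, 25, 675], array([209.3, 361.6]))]
```

View pics/z1.png

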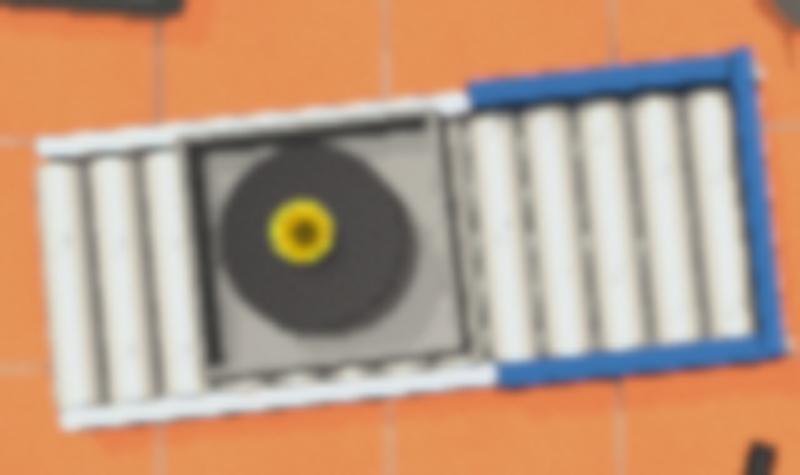

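View pics/z2.png

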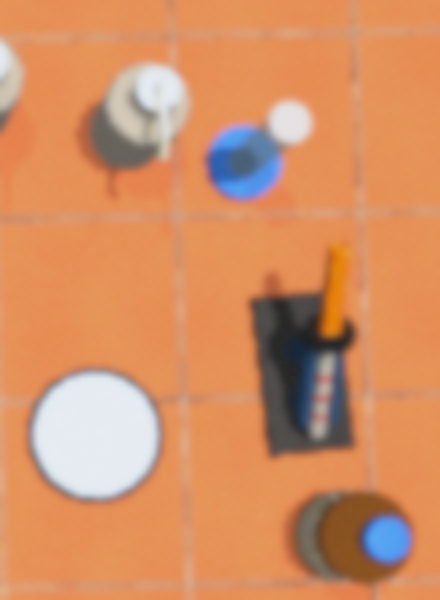

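View pics/z3.png

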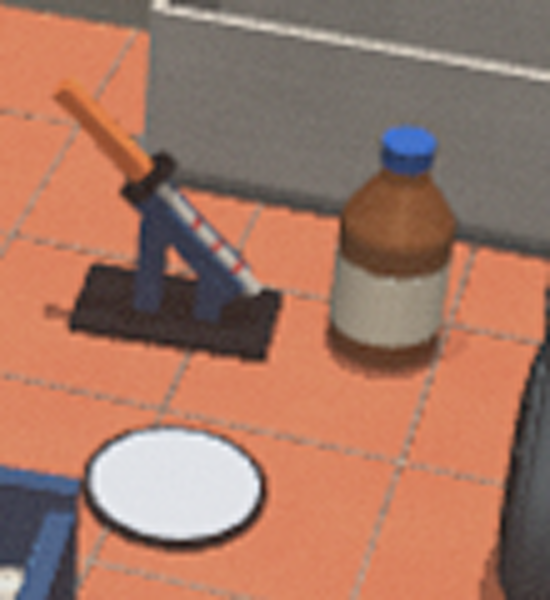

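View pics/z4.png

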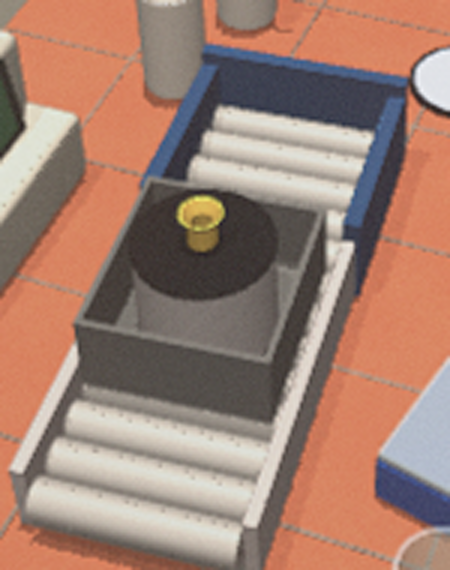

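```bash
python3 - <<'E'
from h import *
np.set_printoptions(precision=4,suppress=True)
T1=lambda u,v:((u+.5)/5-.5+150,(v+.5)/5-.5+140)
T2=lambda u,v:((u+.5)/4-.5+320,(v+.5)/4-.5+110)
S3=lambda u,v:((u+.5)/5-.5+285,(v+.5)/5-.5+120)
S4=lambda u,v:((u+.5)/3-.5+165,(v+.5)/3-.5+190)
print("tube tri",tri(S4(201,214),T1(302,232)),onz("top",T1(302,232),.171))
A=onz("top",T1(37,147),.066);B=onz("top",T1(63,428),.066);D=onz("top",T1(745,50),.1);E=onz("top",T1(783,350),.1)
F=onz("top",T1(466,95),.066);G=onz("top",T1(494,378),.066)
print("rail ends",A,B,np.linalg.norm(A-B),"stop",D,E,np.linalg.norm(D-E), "rail/bay",F,G)
for p,q in((A,B),(D,E)): print("ang xdir",np.degrees(np.arctan2(*(p-q)[1::-1])))
for p,q in((A,F),(B,G),((A+B)/2,(D+E)/2)): print("ydir-90", np.degrees(np.arctan2(*(p-q)[1::-1]))-90, np.linalg.norm((p-q)[:2]))
print("tote corners", [onz("top",T1(*p),.116) for p in((185,140),(437,112),(465,358),(207,390))])
print("plate",onz("top",(343.4,218.2),.006),onz("side",(319.7,216.3),.006))
print("base",[onz("top",T2(*p),.015) for p in((250,300),(273,452),(352,445))])
print("handle top",tri(S3(66,90),T2(338,248)),"collar",tri(S3(150,178),T2(331,333)))
print("rodtip",tri(S3(250,290),T2(317,435)))
for n,(u,v,z) in dict(amber=(*T2(387,540),.15),cyl=(*T2(290,122),.17),wb=(*T2(160,90),.18),wa=(315,128,.18),beaker=(164,268,.08)).items(): print(n,onz("top",(u,v),z))
E
```

```text
tube tri (array([0.5674, 0.1786, 0.1717]), np.float64(0.0019016899194966579)) [0.5684 0.1791 0.171 ]
rail ends [0.6366 0.3631 0.066 ] [0.4594 0.3469 0.066 ] 0.1778838301208915 stop [ 0.6826 -0.083   0.1   ] [ 0.4976 -0.102   0.1   ] 0.18591995981223733 rail/bay [0.6639 0.0921 0.066 ] [0.4854 0.077  0.066 ]
ang xdir 5.230548839475198
ang xdir 5.887016399775856
ydir-90 5.750720299253658 0.2723407063114809
ydir-90 5.490084951830411 0.2710818166352153
ydir-90 5.372144657659788 0.44945913834257195
tote corners [array([0.6318, 0.2588, 0.116 ]), array([0.6457, 0.1053, 0.116 ]), array([0.4958, 0.0903, 0.116 ]), array([0.4796, 0.2463, 0.116 ])]
plate [ 0.472  -0.2259  0.006 ] [ 0.4704 -0.2295  0.006 ]
base [array([ 0.5777, -0.3529,  0.015 ]), array([ 0.4547, -0.3671,  0.015 ]), array([ 0.4591, -0.4305,  0.015 ])]
handle top (array([ 0.5977, -0.3881,  0.1614]), np.float64(0.004525507479039586)) collar (array([ 0.5413, -0.3944,  0.1057]), np.float64(0.0020483234529570745))
rodtip (array([ 0.4689, -0.3975,  0.0351]), np.float64(0.003552034448611567))
amber [ 0.3868 -0.4179  0.15  ]
cyl [ 0.692 -0.354  0.17 ]
wb [ 0.7155 -0.2585  0.18  ]
wa [ 0.7305 -0.1296  0.18  ]
beaker [0.3277 0.3377 0.08  ]
```

Cross-checks: the tube height triangulates to 0.172, against 0.171 expected. The tote is 150–160 mm across, the conveyor yaw is about 5.5°, and the bay centre is about (0.581, 0). The cradle yaw is about 6.3°. I'll move to behind the tote with the jaws shut.

Call:
arm_command(
  rows=[
    [[34, 35, 12], -0.0157, 1],
    [[34, 35, 12], -0.0157, 1],
    [[34, 35, 12], -0.0157, 1],
    [[34, 35, 12], -0.0157, 1],
    [[34, 35, 12], -0.0157, 1],
    [[34, 35, 12], -0.0157, 1],
    [[34, 35, 12], -0.0157, 1],
    [[34, 35, 12], -0.0157, 1],
    [[34, 35, 0], -0.0157, 1],
    [[34, 35, 0], -0.0157, 1],
  ],
  squeeze=40,
)

```text
t: 1.35
tcp_pos: [0.5038, -0.252, 0.3058]
tool_rot: [0.999, 0.053, -0.0, -0.0]
force: [-0.2, -0.7, 0.1]
finger_gap: 0.002
```

Call:
arm_command(
  rows=[
    [[4, 58, 0], 0, 1],
    [[4, 58, 0], 0, 1],
    [[4, 58, 0], 0, 1],
    [[4, 58, 0], 0, 1],
    [[4, 58, 0], 0, 1],
    [[4, 58, 0], 0, 1],
    [[4, 58, 0], 0, 1],
    [[4, 58, 0], 0, 1],
    [[4, 58, 0], 0, 1],
    [[8, 55, 0], 0, 1],
    [[0, 0, 0], 0, 1],
  ],
)

```text
t: 2.72
tcp_pos: [0.5464, 0.3274, 0.3048]
tool_rot: [0.998, 0.056, -0.0, -0.0]
force: [-1.0, -1.1, -0.5]
finger_gap: 0.001
```

Call:
arm_command(
  rows=[
    [[6, 0, -50], 0, 1],
    [[0, 0, -50], 0, 1],
    [[0, 0, -50], 0, 1],
    [[0, 0, -45], 0, 1],
    [[0, 0, -32], 0, 1],
    [[0, 0, 0], 0, 1],
  ],
)

```text
t: 3.48
tcp_pos: [0.5505, 0.3215, 0.0759]
tool_rot: [0.999, 0.053, -0.004, 0.001]
force: [-0.4, -0.4, 0.4]
finger_gap: -0.0
```

Call:
arm_command(
  rows=[
    [[2, -20, 0], 0, 1],
    [[1, -15, 0], 0, 1],
    [[1, -10, 0], 0, 1],
    [[1, -10, 0], 0, 1],
    [[1, -10, 0], 0, 1],
    [[1, -10, 0], 0, 1],
    [[1, -10, 0], 0, 1],
    [[1, -10, 0], 0, 1],
    [[1, -10, 0], 0, 1],
    [[1, -10, 0], 0, 1],
    [[1, -10, 0], 0, 1],
    [[1, -10, 0], 0, 1],
  ],
)

```text
t: 4.97
tcp_pos: [0.5657, 0.188, 0.0788]
tool_rot: [0.999, 0.053, -0.0, -0.0]
force: [-0.8, 3.1, 0.8]
finger_gap: 0.0
```

```bash
python3 - <<'E'
from h import *
zoom(snap("side","s1"),100,150,230,230,3,"s1z")
E
```

```text
(no output)
```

View pics/s1.png

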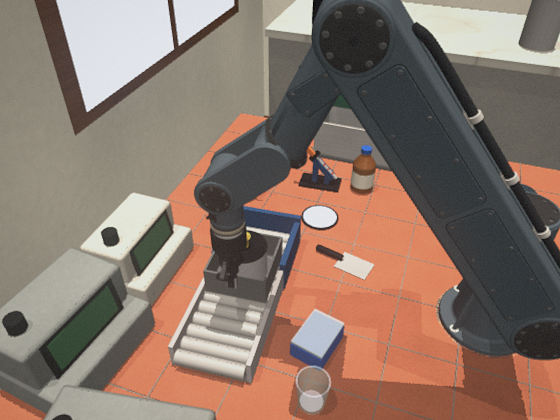

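The tote is following the fingers, at about (240,265) in the side view. Roughly 90 mm remain.

Call:
arm_command(
  rows=[
    [[1, -10, 0], 0, 1],
    [[1, -10, 0], 0, 1],
    [[1, -10, 0], 0, 1],
    [[1, -10, 0], 0, 1],
    [[1, -10, 0], 0, 1],
    [[1, -10, 0], 0, 1],
    [[1, -8, 0], 0, 1],
    [[1, -6, 0], 0, 1],
    [[0, -4, 0], 0, 1],
  ],
)

```text
t: 6.15
tcp_pos: [0.5748, 0.1101, 0.079]
tool_rot: [0.999, 0.053, 0.001, 0.0]
force: [-0.2, 1.3, -0.8]
finger_gap: -0.004
```

Call:
arm_command(
  rows=[
    [[0, -4, 0], 0, 1],
    [[0, -4, 0], 0, 1],
    [[0, -3, 0], 0, 1],
    [[0, 0, 0], 0, 1],
  ],
)

```text
t: 6.65
tcp_pos: [0.5739, 0.0991, 0.079]
tool_rot: [0.999, 0.053, -0.0, 0.0]
force: [0.2, -0.4, 0.2]
finger_gap: 0.004
```

Call:
arm_command(
  rows=[
    [[0, -3, 0], 0, 1],
    [[0, -3, 0], 0, 1],
    [[0, 0, 0], 0, 1],
  ],
)

```text
t: 7.02
tcp_pos: [0.5738, 0.0932, 0.0789]
tool_rot: [0.999, 0.053, -0.0, 0.0]
force: [-1.1, 0.1, 0.2]
finger_gap: -0.0
```

Call:
arm_command(
  rows=[
    [[0, -3, 0], 0, 1],
    [[0, -3, 0], 0, 1],
    [[0, 0, 0], 0, 1],
  ],
)

```text
t: 7.4
tcp_pos: [0.5748, 0.0902, 0.079]
tool_rot: [0.999, 0.052, 0.001, -0.002]
force: [2.1, 10.3, -1.2]
finger_gap: -0.003
```

```bash
python3 - <<'E'
from h import *
zoom(snap("side","s2"),170,180,150,130,5,"s2z")
E
```

```text
(no output)
```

View pics/s2z.png

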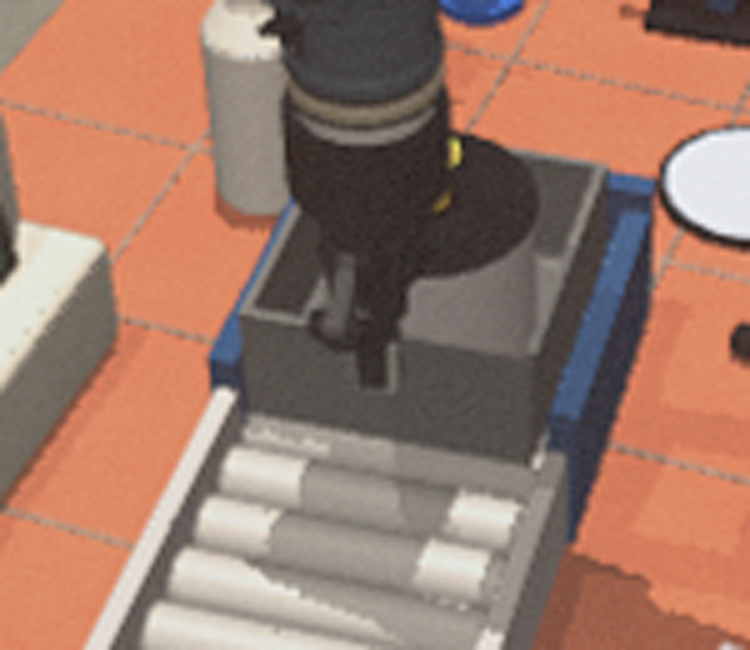

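The tote is home: resistance has risen to 10 N and the tote fills the bay. Next I'll back off, rise, and go to the cradle with the jaws part open.

Call:
arm_command(
  rows=[
    [[0, 3, 0], 0, 1],
    [[-1, 10, 0], 0, 1],
    [[-2, 25, 0], 0, 1],
    [[0, 5, 50], 0, 1],
    [[0, 0, 60], 0, 0],
    [[0, 0, 60], 0, 0],
    [[0, -30, 50], 0, 0],
    [[0, -60, 0], 0, 0],
    [[0, -60, 0], 0, 0],
    [[0, -60, 0], 0, 0],
  ],
)

```text
t: 8.7
tcp_pos: [0.5703, -0.0809, 0.2991]
tool_rot: [0.999, 0.054, -0.0, 0.0]
force: [0.9, -0.2, 0.8]
finger_gap: 0.502
```

Call:
arm_command(
  rows=[
    [[0, -60, 0], 0, 0],
    [[0, -60, 0], 0, 0],
    [[0, -60, 0], 0, 0],
    [[0, -60, 0], 0, 0],
    [[0, -50, 0], 0, 0],
    [[0, 0, 0], 0, 0],
  ],
)

```text
t: 9.45
tcp_pos: [0.5697, -0.3734, 0.2977]
tool_rot: [0.999, 0.051, -0.001, 0.0]
force: [-0.7, 0.8, -0.5]
finger_gap: 0.498
```

```bash
python3 - <<'E'
from h import *
np.set_printoptions(precision=4,suppress=True)
t=snap("top","t3"); s=snap("side","s3"); print(manip.sense()["tcp_pos"],manip.sense()["tool_rot"],manip.sense()["finger_gap"])
zoom(t,210,140,110,90,5,"t3z"); zoom(s,200,180,120,110,5,"s3z"); zoom(s,270,90,110,120,5,"s3g")
P=np.array([[.5684,.1791,.171]])
for n,im in(("top",t),("side",s)):
    m=cv2.inRange(cv2.cvtColor(im,cv2.COLOR_BGR2HSV),(20,130,80),(35,255,255)); k,_,st,c=cv2.connectedComponentsWithStats(m)
    print(n,[(st[i].tolist(),c[i].round(1)) for i in range(1,k) if st[i][4]>10])
E
```

```text
[ 0.5702 -0.3691  0.2981] [ 0.9986  0.0528 -0.0008 -0.0009] 0.5014812412914595
top [([266, 173, 13, 13, 124], array([272., 179.]))]
side [([248, 206, 14, 16, 148], array([254.9, 212.6]))]
```

View pics/t3.png

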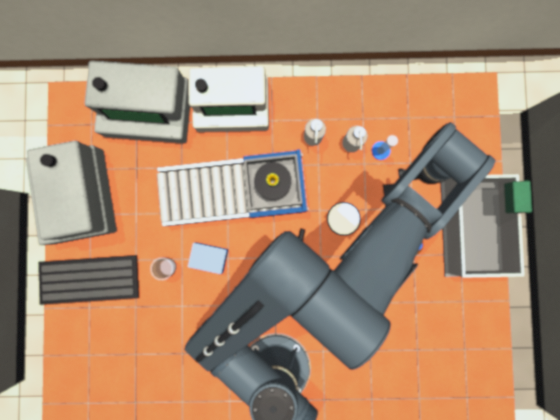

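View pics/s3z.png

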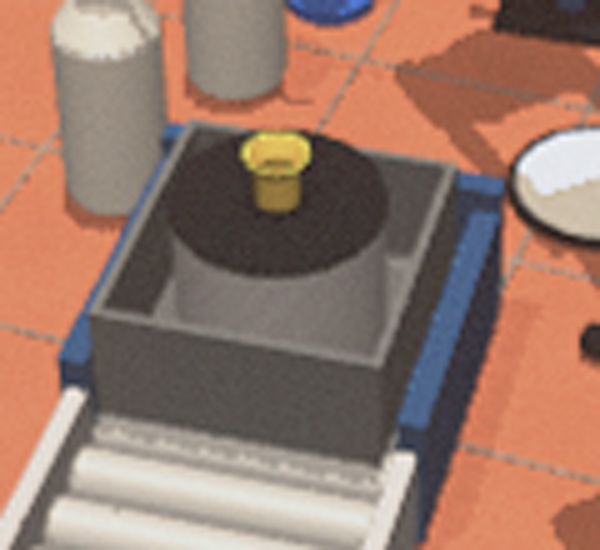

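View pics/s3g.png

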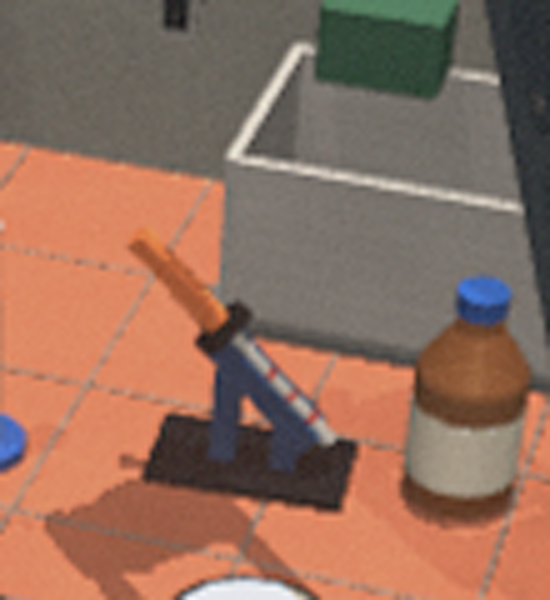

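Call:
arm_command(
  rows=[
    [[1, -20, -40], 0, 0],
    [[0, -1, -50], 0, 0],
    [[0, 0, -50], 0, 0],
    [[0, 0, -32], 0, 0],
    [[0, 0, 0], 0, 0],
    [[0, 0, 0], 0, 0],
  ],
)

```text
t: 10.3
tcp_pos: [0.5732, -0.39, 0.1287]
tool_rot: [0.999, 0.054, 0.001, 0.001]
force: [0.2, 0.6, 0.9]
finger_gap: 0.501
```

```bash
python3 - <<'E'
from h import *
np.set_printoptions(precision=4,suppress=True)
print(onz("top",(272.1,179),.171),tri((255.1,210.9),(272.1,179)))
s=snap("side","s4"); zoom(s,270,90,110,120,5,"s4z"); print(manip.sense()["tcp_pos"])
E
```

```text
[ 0.5851 -0.0019  0.171 ] (array([ 0.584 , -0.0023,  0.1707]), np.float64(0.00230857147659765))
[ 0.5735 -0.3906  0.1294]
```

View pics/s4z.png

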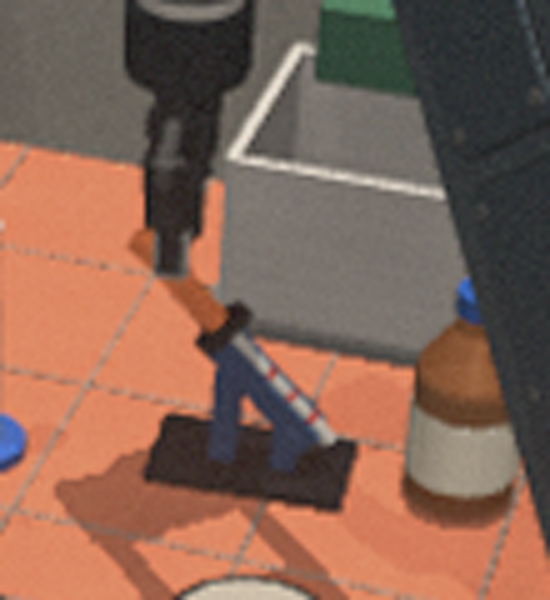

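The fingers straddle the handle in the side view (zoomed: 170,255). I'll lower slightly, close and lift.

Call:
arm_command(
  rows=[
    [[-2, 0, -3], 0, 0],
    [[0, 0, 0], 0, 1],
    [[0, 0, 0], 0, 1],
    [[0, 0, 0], 0, 1],
    [[0, 0, 0], 0, 1],
  ],
  squeeze=40,
)

```text
t: 10.98
tcp_pos: [0.5705, -0.3909, 0.1245]
tool_rot: [0.999, 0.053, 0.001, 0.001]
force: [1.1, -0.1, 3.2]
finger_gap: 0.115
```

Call:
arm_command(
  rows=[
    [[0, 0, 15], 0, 1],
    [[0, 0, 30], 0, 1],
    [[0, 0, 45], 0, 1],
    [[0, 0, 45], 0, 1],
    [[0, 0, 45], 0, 1],
    [[0, 0, 0], 0, 1],
  ],
)

```text
t: 11.72
tcp_pos: [0.5717, -0.3918, 0.3097]
tool_rot: [0.999, 0.053, 0.003, 0.004]
force: [-0.7, -0.2, -0.7]
finger_gap: 0.11
```

```bash
python3 - <<'E'
from h import *
s=snap("side","s5"); zoom(s,250,40,130,150,4,"s5z");t=snap("top","t5"); zoom(t,320,110,110,150,4,"t5z")
print(manip.sense()["tcp_pos"],manip.sense()["finger_gap"])
E
```

```text
[ 0.56956228 -0.38982791  0.30390922] 0.11087671208693428
```

View pics/s5z.png

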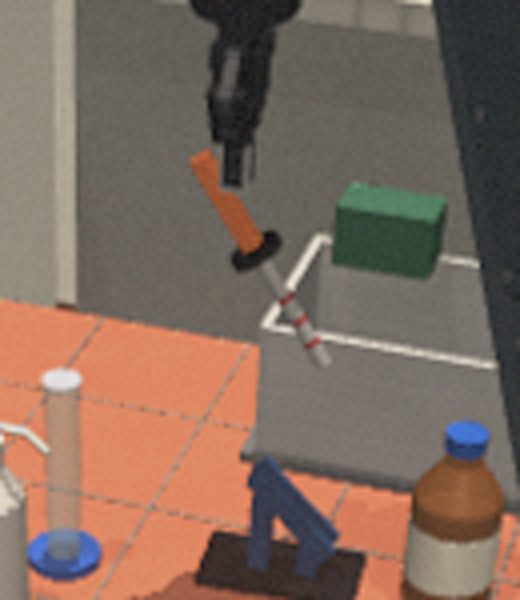

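```bash
python3 - <<'E'
from h import *
np.set_printoptions(precision=1,suppress=True)
s=cv2.imread("pics/s5.png"); zoom(s,285,60,55,80,10,"s5y")
p=manip.sense()["tcp_pos"]
a=np.array([np.cos(.11),np.sin(.11),0])
for n in("side","top"):
    print(n,proj(n,np.array([p,p+[0,0,.008],p-[0,0,.011]])))
q=proj("side",np.array([p,p+[0,0,.008],p-[0,0,.011]])); print((q-[285,60])*10)
z=cv2.imread("pics/t5.png"); q=proj("top",[p])[0]; zoom(z,int(q[0])-40,int(q[1])-40,80,80,7,"t5y")
f,cx,cy,R,t=cam("side");print(-R.T@t)
print(p, manip.sense()["tool_rot"])
E
```

```text
side [[308.   96. ]
 [308.1  93.5]
 [307.8  99.6]]
top [[419.3 176. ]
 [420.2 175.6]
 [418.1 176.5]]
[[230.2 360.5]
 [231.4 334.8]
 [228.5 395.5]]
[0.2 0.9 0.9]
[ 0.6 -0.4  0.3] [ 1.   0.1 -0.  -0. ]
```

View pics/s5y.png

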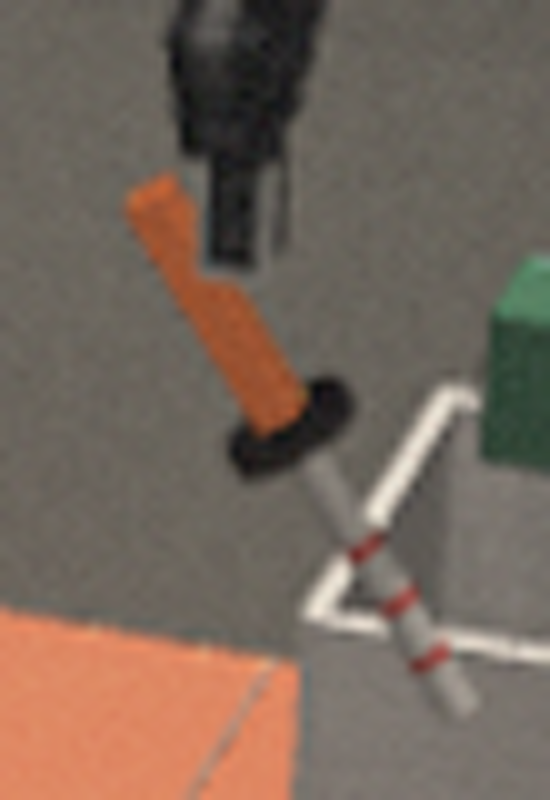

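View pics/t5y.png

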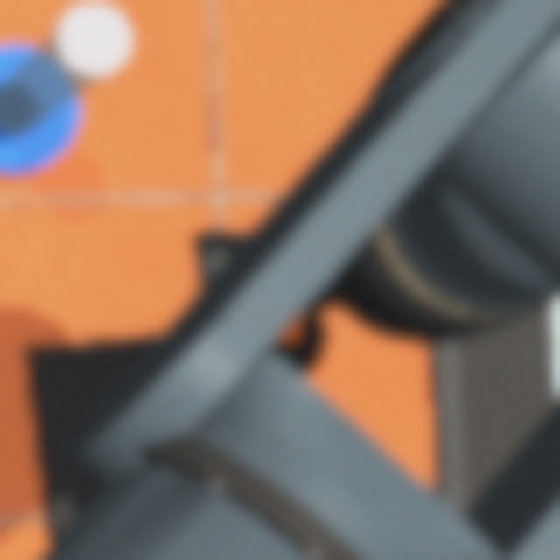

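```bash
python3 - <<'E'
from h import *
np.set_printoptions(precision=1,suppress=True)
for p in([.5735,-.3906,.1294],[.5702,-.3691,.2981]):
    p=np.array(p);y=np.array([-.11,.994,0])
    for g in(0,.03): print((proj("side",[p-[0,0,.011]+y*g,p+y*g])))
s=cv2.imread("pics/s4.png"); zoom(s,270,90,80,80,8,"s4y")
s=cv2.imread("pics/s3.png"); zoom(s,250,40,80,80,8,"s3y")
print((proj("side",[.5744,.0905+.0145,.068])-[170,180])*5)
E
```

```text
[[304.3 150.4]
 [304.4 147.4]]
[[302.4 155.5]
 [302.5 152.5]]
[[305.4 104.5]
 [305.6 101. ]]
[[303.4 109.3]
 [303.6 105.8]]
[[365.8 449.7]]
```

View pics/s4y.png

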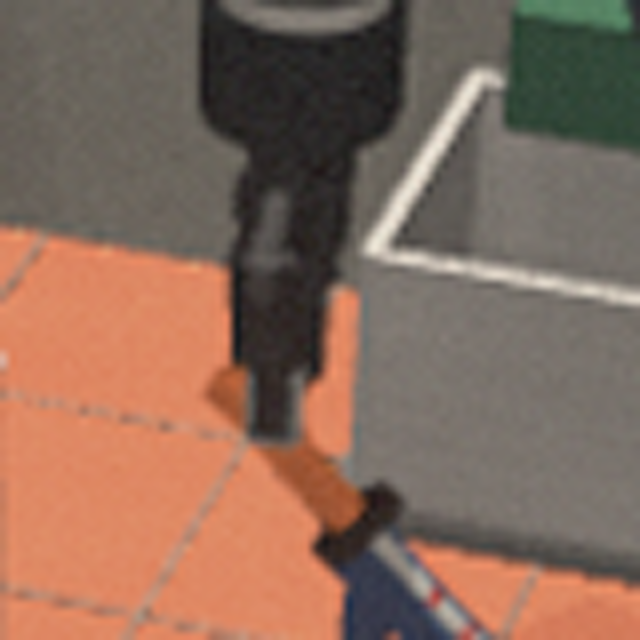

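View pics/s3y.png

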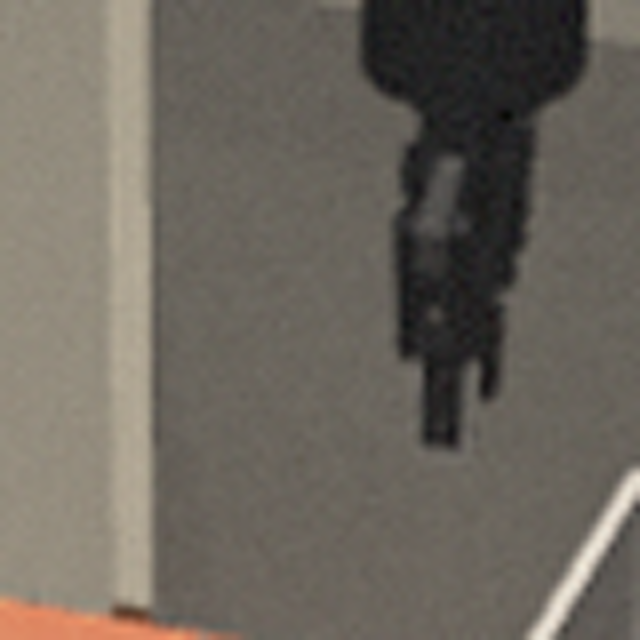

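```bash
cat >> h.py <<'E'
def onplane(n,uv,p,yaw):
    # vertical plane through p containing heading yaw
    nn=np.array([-np.sin(yaw),np.cos(yaw),0]); o,d=ray(n,uv); return o+d*((p-o)@nn)/(d@nn)
def gz(uvs,p=None):
    s=manip.sense(); p=s["tcp_pos"] if p is None else p; q=s["tool_rot"]; yaw=2*np.arctan2(q[1],q[0])
    P=[onplane("side",u,np.array(p),yaw) for u in uvs]; a=np.array([np.cos(yaw),np.sin(yaw)])
    for X in P: print(X.round(4),"rel along/up mm",round(((X-p)[:2]@a)*1e3,1),round((X-p)[2]*1e3,1))
    for A,B in zip(P,P[1:]): d=B-A; print("len",np.linalg.norm(d).round(4),"elev deg",np.degrees(np.arctan2(-d[2],np.hypot(*d[:2]))).round(1))
    return P
E
python3 - <<'E'
from h import *
Z=lambda u,v:((u+.5)/10-.5+285,(v+.5)/10-.5+60)
gz([Z(155,192),Z(293,428),Z(462,705)],np.array([.5717,-.3918,.3097]))
print(manip.sense()["tcp_pos"])
E
```

```text
[ 0.5952 -0.3893  0.3529] rel along/up mm 23.7 43.2
[ 0.5522 -0.3939  0.2852] rel along/up mm -19.6 -24.5
[ 0.4967 -0.3998  0.2014] rel along/up mm -75.4 -108.3
len 0.0803 elev deg 57.4
len 0.1007 elev deg 56.3
[ 0.56956228 -0.38982791  0.30390922]
```

The gauge is held. Checked in the plane of the jaws, segment lengths are 80 and 101 mm, within 3% of true. Elevation is 57°, so it swung about 12° on lifting. I'll check wrist room before turning.

```bash
python3 - <<'E'
from h import *
s=manip.sense();print(s["q"].round(3),s["tcp_pos"].round(4),s["t"])
E
```

```text
[-0.762  0.544  1.134  0.     1.464  0.702] [ 0.5696 -0.3898  0.3039] 11.825
```

Call:
arm_command(
  rows=[
    [[1, 30, 16], 0.1, 1],
    [[1, 48, 0], 0.161, 1],
    [[1, 48, 0], 0.161, 1],
    [[1, 48, 0], 0.161, 1],
    [[1, 48, 0], 0.161, 1],
    [[1, 48, 0], 0.161, 1],
    [[1, 48, 0], 0.161, 1],
    [[1, 48, 0], 0.161, 1],
    [[0, 48, 0], 0.161, 1],
    [[0, 46, 0], 0.161, 1],
    [[0, 5, 0], 0, 1],
    [[0, 0, 0], 0, 1],
  ],
  squeeze=30,
)

```text
t: 13.32
tcp_pos: [0.577, 0.0747, 0.3182]
tool_rot: [0.676, 0.737, -0.001, -0.001]
force: [-0.8, 0.5, -1.0]
finger_gap: 0.107
```

```bash
python3 - <<'E'
from h import *
s=snap("side","s6");t=snap("top","t6");zoom(s,190,110,110,130,5,"s6z");zoom(t,200,130,120,100,5,"t6z")
s=manip.sense();print(s["q"].round(3),s["tcp_pos"].round(4),s["tool_rot"].round(3),s["t"])
E
```

```text
[-6.500e-02  3.640e-01  1.398e+00 -1.000e-03  1.381e+00 -1.480e-01] [0.5776 0.0735 0.3189] [ 0.677  0.736 -0.001 -0.001] 13.425
```

View pics/s6z.png

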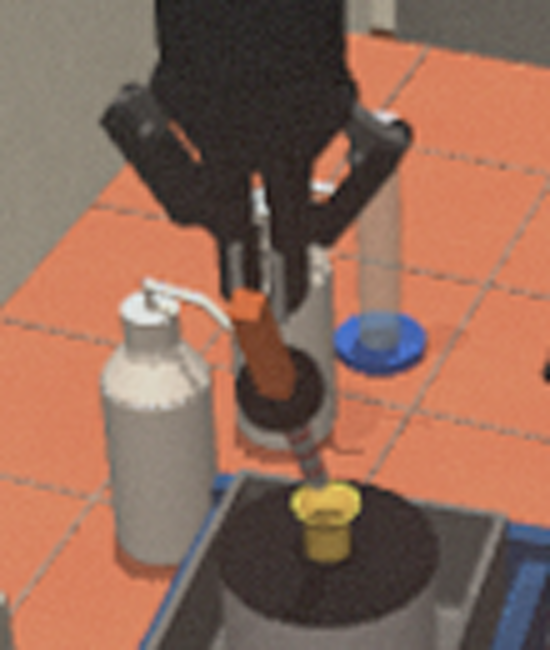

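View pics/t6z.png

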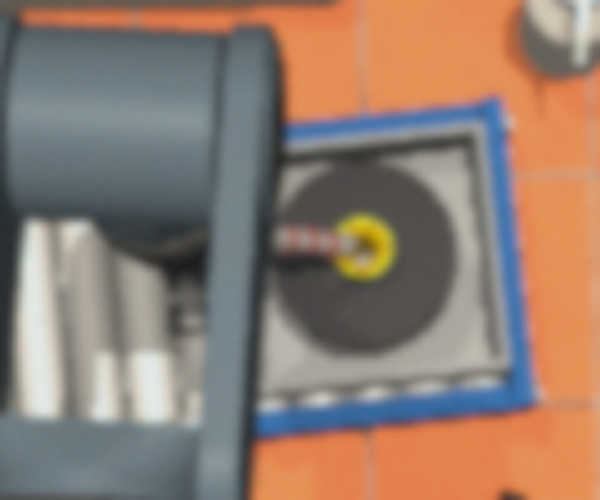

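```bash
python3 - <<'E'
from h import *
t=cv2.imread("pics/t6.png");zoom(t,250,165,45,35,14,"t6y");s=cv2.imread("pics/s6.png");zoom(s,235,160,40,65,9,"s6y")
S=lambda u,v:((u+.5)/5-.5+190,(v+.5)/5-.5+110);T=lambda u,v:((u+.5)/5-.5+200,(v+.5)/5-.5+130)
print(tri(S(322,484),T(370,256)),"rim",tri(S(326,500),T(364,246)))
print("top handle/collar from side in jaw plane");gz([S(248,297),S(280,388),S(322,484)])
E
```

```text
(array([ 0.58229916, -0.00527966,  0.18251767]), np.float64(0.008032665735873152)) rim (array([ 0.58461775, -0.00313218,  0.17397869]), np.float64(0.0014498154989466406))
top handle/collar from side in jaw plane
[0.5761 0.0916 0.3592] rel along/up mm 18.2 40.3
[0.579  0.0569 0.2866] rel along/up mm -16.6 -32.3
[0.5836 0.0018 0.1881] rel along/up mm -71.9 -130.8
len 0.0805 elev deg 64.3
len 0.113 elev deg 60.7
```

View pics/t6y.png

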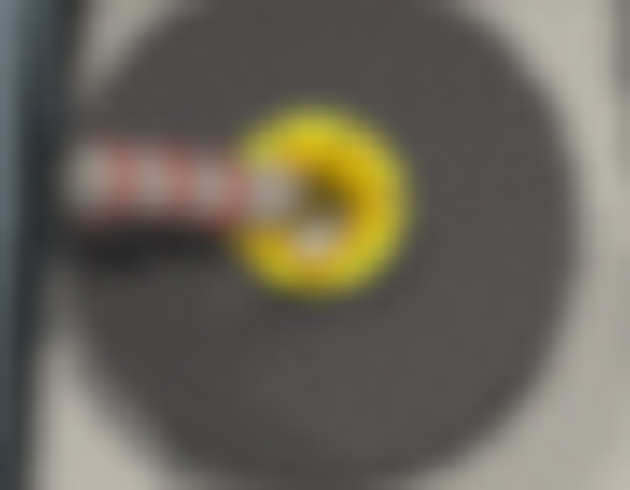

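View pics/s6y.png

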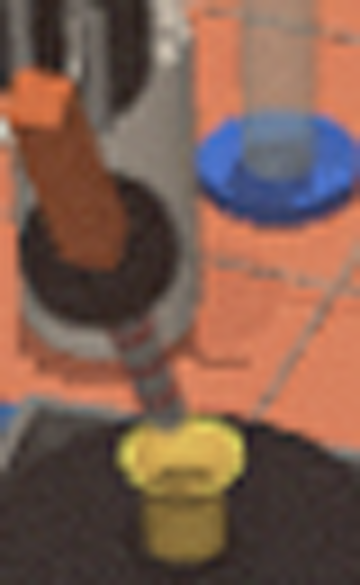

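```bash
python3 - <<'E'
from h import *
print(tri((253.3,206.4),(270.8,178.4)),tri((253.3,206.4),(271.2,178.4)))
E
```

```text
(array([0.58530779, 0.0013833 , 0.18727942]), np.float64(0.0006371615343627752)) (array([5.85567425e-01, 3.17754143e-04, 1.86371026e-01]), np.float64(0.0010031267598367346))
```

The tip triangulates to (0.5855, 0.001, 0.187), with a ray gap of 0.6 mm, about 16 mm above the mouth. I'll lower it into the funnel, then pivot the gauge upright in a light grip, moving toward the stop.

Call:
arm_command(
  rows=[
    [[0, -3, -8], 0, 1],
    [[0, 0, -8], 0, 1],
    [[0, 0, -4], 0, 1],
    [[0, 0, 0], 0, 1],
  ],
  squeeze=20,
)

```text
t: 13.92
tcp_pos: [0.5777, 0.0714, 0.2993]
tool_rot: [0.677, 0.736, -0.0, -0.0]
force: [-0.0, -0.2, -0.5]
finger_gap: 0.108
```

Call:
arm_command(
  rows=[
    [[0, -7, 2], 0, 1],
    [[1, -7, 2], 0, 1],
    [[1, -7, 2], 0, 1],
    [[1, -7, 2], 0, 1],
    [[1, -8, 2], 0, 1],
    [[0, 0, 0], 0, 1],
  ],
)

```text
t: 14.68
tcp_pos: [0.5823, 0.0349, 0.3102]
tool_rot: [0.677, 0.736, 0.0, 0.0]
force: [-0.0, 0.7, -1.0]
finger_gap: 0.112
```

```bash
python3 - <<'E'
from h import *
s=snap("side","s7");t=snap("top","t7");zoom(s,190,110,110,130,5,"s7z");zoom(t,250,165,45,35,14,"t7y")
s=manip.sense();print(s["tcp_pos"].round(4),s["force"])
E
```

```text
[0.5819 0.0356 0.3099] [-0.00469979  0.28513388 -1.51179977]
```

View pics/s7z.png

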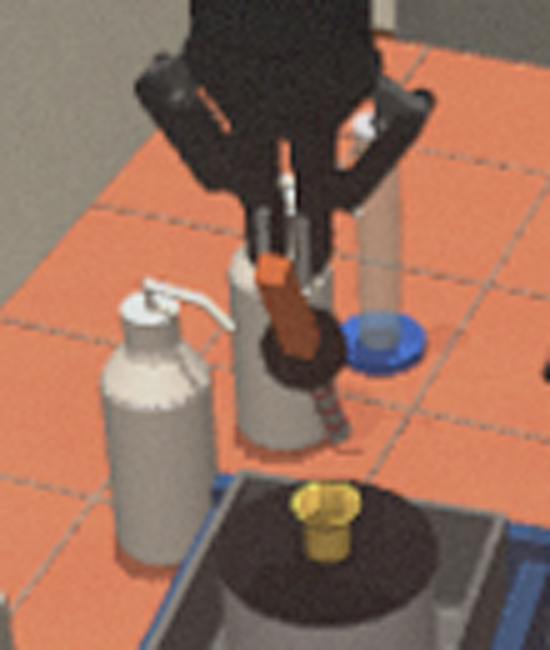

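View pics/t7y.png

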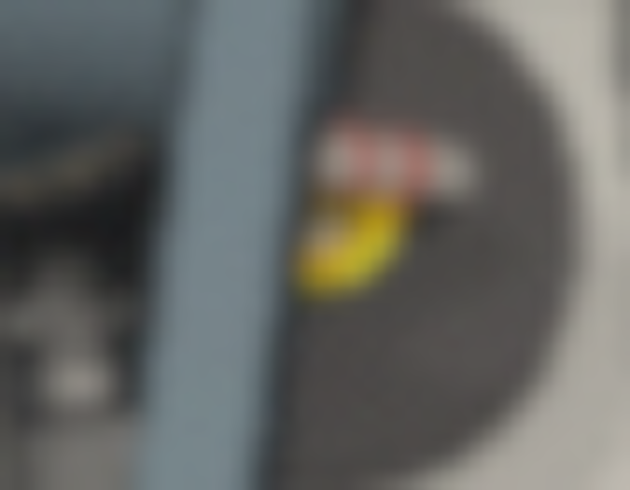

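```bash
python3 - <<'E'
from h import *
S=lambda u,v:((u+.5)/5-.5+190,(v+.5)/5-.5+110)
print(tri(S(343,438),(283.2,176.8)))
print("plane");gz([S(272,265),S(303,348),S(343,438)])
p=manip.sense()["tcp_pos"];print((proj("side",[p,p+[0,0,.008],p-[0,0,.011]])-[190,110])*5)
E
```

```text
(array([ 0.58778121, -0.03467479,  0.18918635]), np.float64(0.0018087531624167029))
plane
[0.5802 0.0567 0.3524] rel along/up mm 21.1 42.5
[0.5833 0.0193 0.2823] rel along/up mm -16.3 -27.6
[ 0.5882 -0.038   0.1865] rel along/up mm -73.9 -123.4
len 0.0795 elev deg 61.9
len 0.1117 elev deg 59.0
[[288.22784319 316.58799973]
 [287.60131229 301.91311002]
 [289.07982196 336.54343103]]
```

The tip cleared the rim. This second triangulation puts it 121 mm below the TCP, which agrees with the gauge length; the earlier 132 mm was wrong. I'll go back and lower properly.

Call:
arm_command(
  rows=[
    [[-2, 16, 0], 0, 1],
    [[-2, 17, 0], 0, 1],
    [[0, 0, -8], 0, 1],
    [[0, 0, -8], 0, 1],
    [[0, 0, -4], 0, 1],
    [[0, 0, -4], 0, 1],
    [[0, 0, 0], 0, 1],
  ],
)

```text
t: 15.65
tcp_pos: [0.5778, 0.0682, 0.2854]
tool_rot: [0.677, 0.736, -0.0, -0.0]
force: [0.4, -0.4, -1.2]
finger_gap: 0.106
```

```bash
python3 - <<'E'
from h import *
s=snap("side","s8");t=snap("top","t8");zoom(s,190,110,110,130,5,"s8z");zoom(t,250,165,45,35,14,"t8y")
s=manip.sense();print(s["tcp_pos"].round(4),s["force"])
E
```

```text
[0.5781 0.0683 0.2859] [-0.44516774 -0.49709913 -1.03565974]
```

View pics/s8z.png

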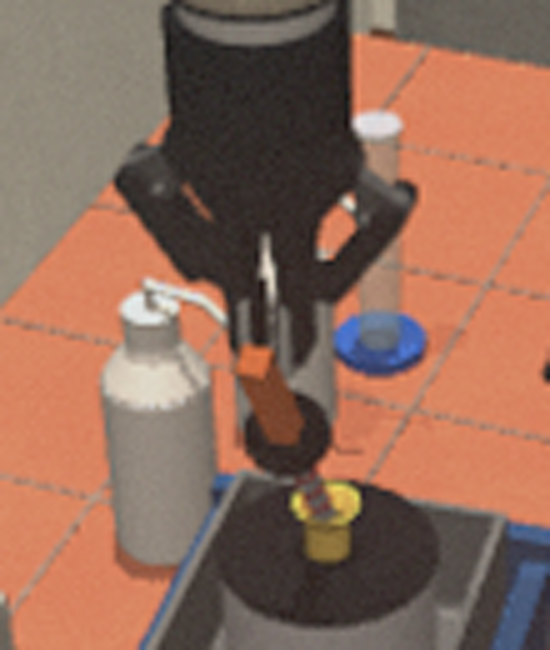

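View pics/t8y.png

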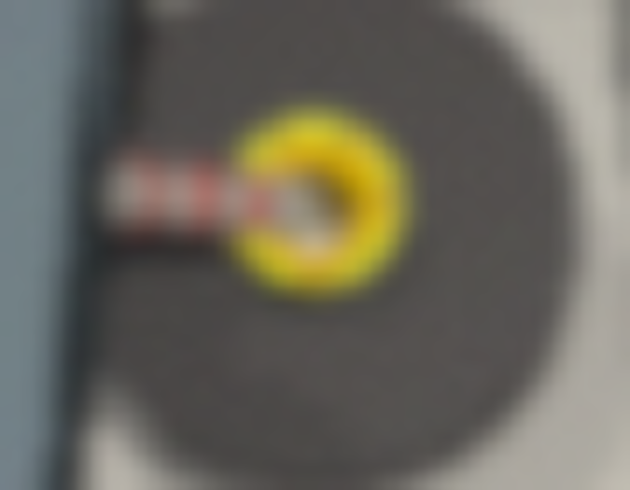

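The tip is inside the funnel in both views: side zoom (322,515), top zoom (300,210). Now the pivot.

Call:
arm_command(
  rows=[
    [[0, 0, -4], 0, 1],
    [[1, -7, 3], 0, 1],
    [[1, -7, 3], 0, 1],
    [[0, -7, 2.5], 0, 1],
    [[1, -7, 2], 0, 1],
    [[1, -7, 1.5], 0, 1],
    [[0, 0, 0], 0, 1],
  ],
)

```text
t: 16.62
tcp_pos: [0.5834, 0.0339, 0.2962]
tool_rot: [0.677, 0.736, 0.002, 0.001]
force: [0.4, 3.1, 5.5]
finger_gap: 0.113
```

```bash
python3 - <<'E'
from h import *
s=snap("side","s9");zoom(s,190,110,110,130,5,"s9z")
s=manip.sense();print(s["tcp_pos"].round(4),s["force"])
E
```

```text
[0.5833 0.0341 0.2961] [-0.56351138  3.2369601   6.99130352]
```

View pics/s9z.png

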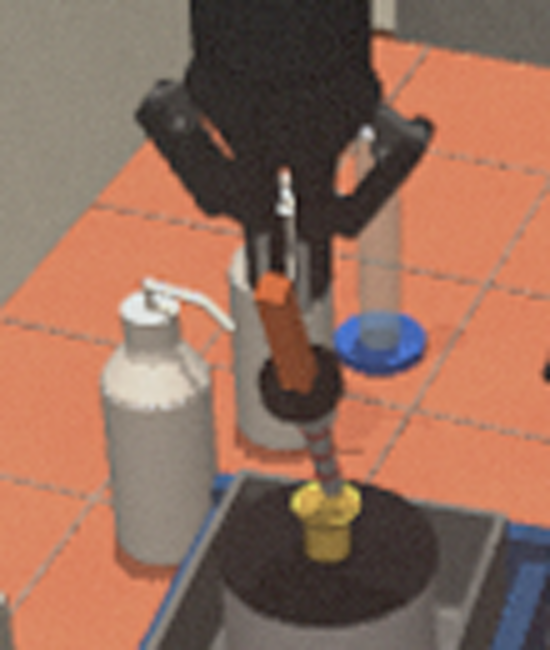

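The tip is caught in the funnel (3 N sideways, 7 N up) and the gauge is rotating. I'll continue to upright.

Call:
arm_command(
  rows=[
    [[0, -7, 2], 0, 1],
    [[1, -7, 1.5], 0, 1],
    [[0, -7, 1], 0, 1],
    [[0, -7, 1], 0, 1],
    [[0, -7, 0], 0, 1],
    [[0, 0, 0], 0, 1],
  ],
)

```text
t: 17.42
tcp_pos: [0.5868, -0.0014, 0.3052]
tool_rot: [0.677, 0.736, 0.004, 0.004]
force: [0.2, 4.1, 17.5]
finger_gap: 0.109
```

```bash
python3 - <<'E'
from h import *
s=snap("side","s10");zoom(s,190,110,110,130,5,"s10z");zoom(snap("top","t10"),230,140,80,70,7,"t10z")
s=manip.sense();print(s["tcp_pos"].round(4),s["force"])
E
```

```text
[ 0.5867 -0.001   0.3052] [-0.70511256  4.05120812 16.29170103]
```

View pics/s10z.png

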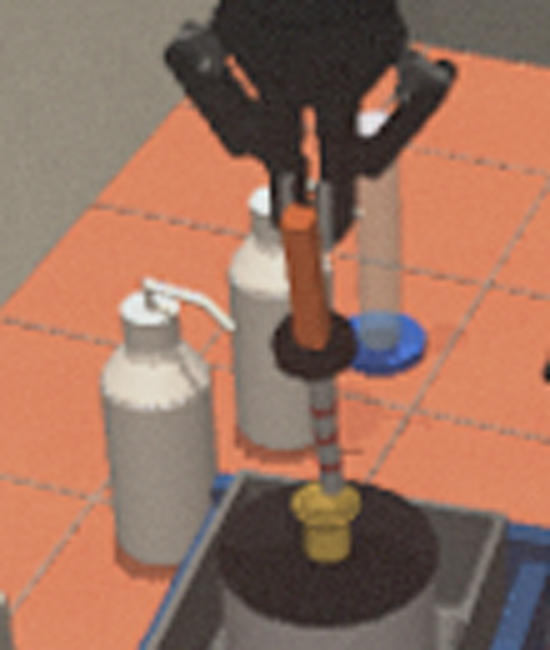

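View pics/t10z.png

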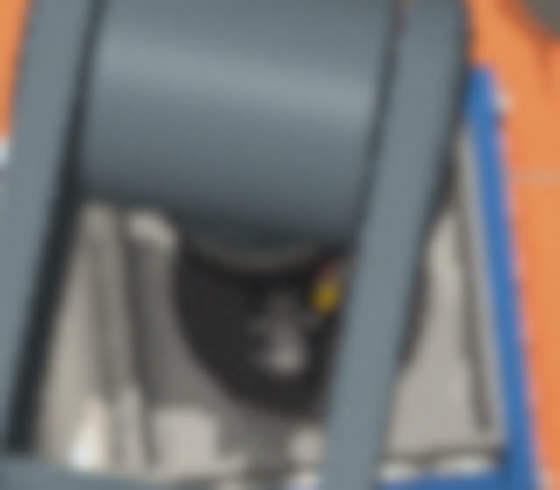

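```bash
python3 - <<'E'
from h import *
S=lambda u,v:((u+.5)/5-.5+190,(v+.5)/5-.5+110)
gz([S(299,215),S(314,343),S(331,487)])
s=cv2.imread("pics/s10.png");zoom(s,240,145,30,75,8,"s10y")
E
```

```text
[0.5855 0.013  0.3504] rel along/up mm 14.1 45.2
[ 0.5867 -0.0018  0.2701] rel along/up mm -0.7 -35.2
[ 0.5884 -0.0208  0.1677] rel along/up mm -19.8 -137.5
len 0.0817 elev deg 79.5
len 0.1041 elev deg 79.4
```

View pics/s10y.png

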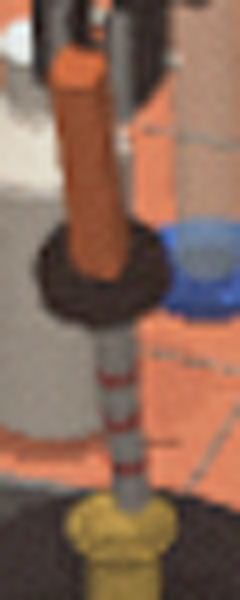

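The in-plane lengths match (82 and 104 mm). Elevation is 79°, but the tip has climbed onto the far rim at y = -0.021. I'll raise it, re-centre the tip, and go in deeper before finishing the pivot.

Call:
arm_command(
  rows=[
    [[0, 0, 6], 0, 1],
    [[0, 0, 6], 0, 1],
    [[-2, 10, 0], 0, 1],
    [[-2, 9, 0], 0, 1],
    [[0, 0, 0], 0, 1],
    [[0, 0, 0], 0, 1],
  ],
)

```text
t: 18.27
tcp_pos: [0.5789, 0.0178, 0.3111]
tool_rot: [0.676, 0.737, -0.0, -0.0]
force: [-0.6, 0.0, -1.4]
finger_gap: 0.113
```

```bash
python3 - <<'E'
from h import *
s=snap("side","s11");zoom(s,190,110,110,130,5,"s11z");zoom(snap("top","t11"),230,140,80,70,7,"t11z")
s=manip.sense();print(s["tcp_pos"].round(4),s["force"])
E
```

```text
[0.579  0.0175 0.3112] [-1.05528375 -0.22690833 -0.77026818]
```

View pics/s11z.png

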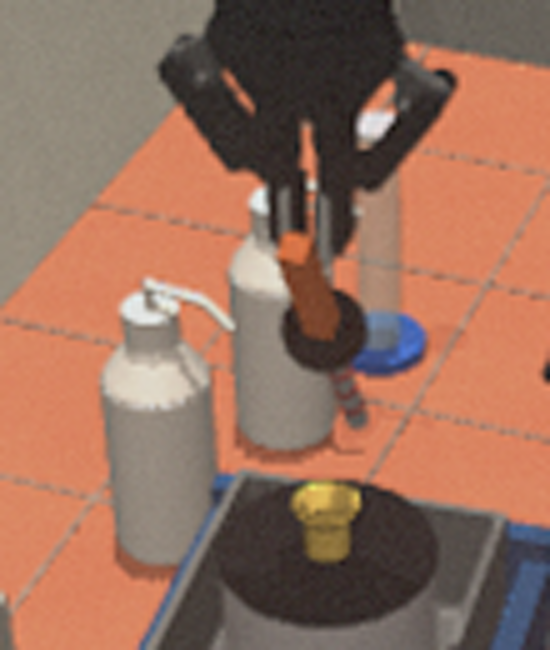

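View pics/t11z.png

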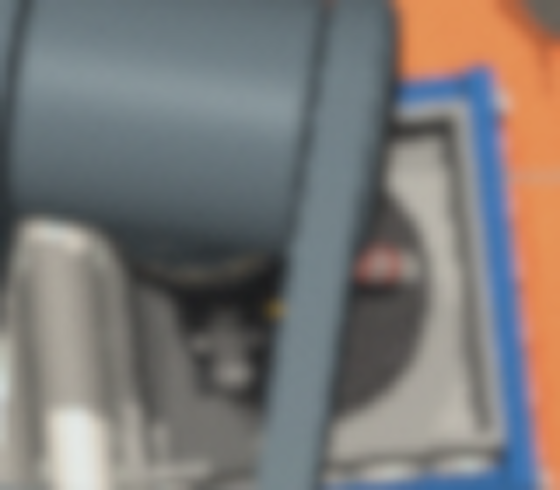

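```bash
python3 - <<'E'
from h import *
S=lambda u,v:((u+.5)/5-.5+190,(v+.5)/5-.5+110)
gz([S(295,245),S(323,330),S(358,420)])
E
```

```text
[0.5773 0.0375 0.3514] rel along/up mm 20.0 40.2
[0.5804 0.0019 0.2816] rel along/up mm -15.7 -29.7
[ 0.5848 -0.0505  0.1899] rel along/up mm -68.2 -121.4
len 0.0785 elev deg 62.9
len 0.1057 elev deg 60.2
```

```bash
python3 - <<'E'
from h import *
im=cv2.imread("pics/s11.png");zoom(im,220,110,65,90,8,"s11y")
s=manip.sense();p=s["tcp_pos"];q=s["tool_rot"];yaw=2*np.arctan2(q[1],q[0]);d=np.array([np.cos(yaw),np.sin(yaw),0]);j=np.array([-d[1],d[0],0])
for off in(0,.011):
  for jj in(-.02,0,.02):
    print(off,jj,((proj("side",[p+d*off+j*jj-[0,0,.011],p+d*off+j*jj+[0,0,.008]])-[220,110])*8).round(0).tolist())
E
```

```text
0 -0.02 [[189.0, 491.0], [187.0, 436.0]]
0 0 [[256.0, 502.0], [254.0, 447.0]]
0 0.02 [[323.0, 513.0], [322.0, 457.0]]
0.011 -0.02 [[177.0, 513.0], [175.0, 457.0]]
0.011 0 [[244.0, 523.0], [242.0, 468.0]]
0.011 0.02 [[312.0, 534.0], [311.0, 479.0]]
```

View pics/s11y.png

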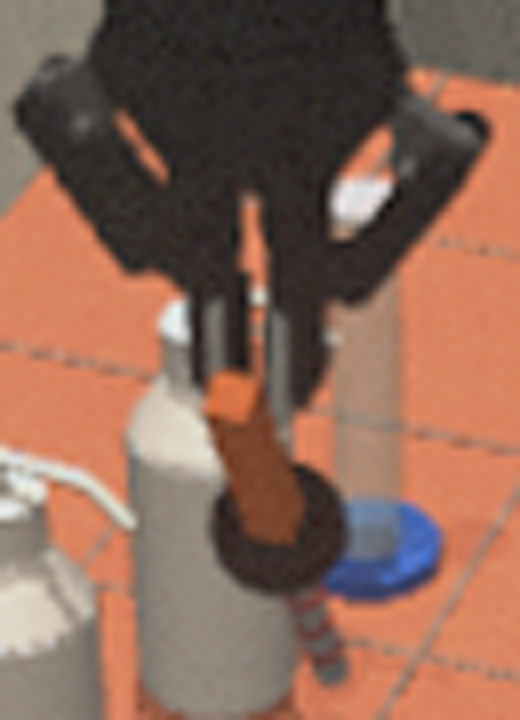

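The gauge sprang back to 61° elevation, so this grip is shallow and elastic: in the pictures the pads hold only the handle's upper side. I'll put the tip deeper into the bore before swinging upright, then regrip lower once the gauge stands in the tube.

Call:
arm_command(
  rows=[
    [[0, 12, 5], 0, 1],
    [[0, 18, 0], 0, 1],
    [[0, 18, 0], 0, 1],
    [[0, 0, -10], 0, 1],
    [[0, 0, -10], 0, 1],
    [[0, 0, -8], 0, 1],
    [[0, 0, -6], 0, 1],
    [[0, 0, 0], 0, 1],
  ],
  squeeze=20,
)

```text
t: 19.38
tcp_pos: [0.5787, 0.0653, 0.2817]
tool_rot: [0.677, 0.736, -0.0, -0.001]
force: [0.0, -0.2, -1.2]
finger_gap: 0.107
```

```bash
python3 - <<'E'
from h import *
s=snap("side","s12");zoom(s,190,110,110,130,5,"s12z");zoom(snap("top","t12"),250,165,45,35,14,"t12y")
s=manip.sense();print(s["tcp_pos"].round(4),s["force"])
E
```

```text
[0.5792 0.0654 0.2825] [ 0.54183349 -0.07760043 -1.12714277]
```

View pics/s12z.png

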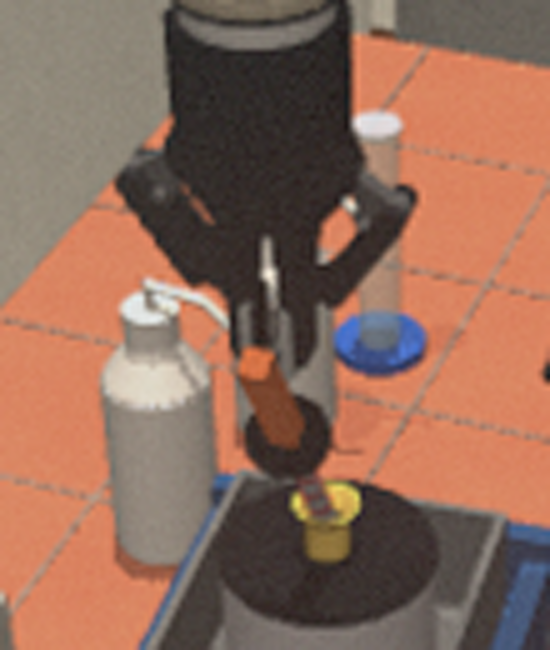

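View pics/t12y.png

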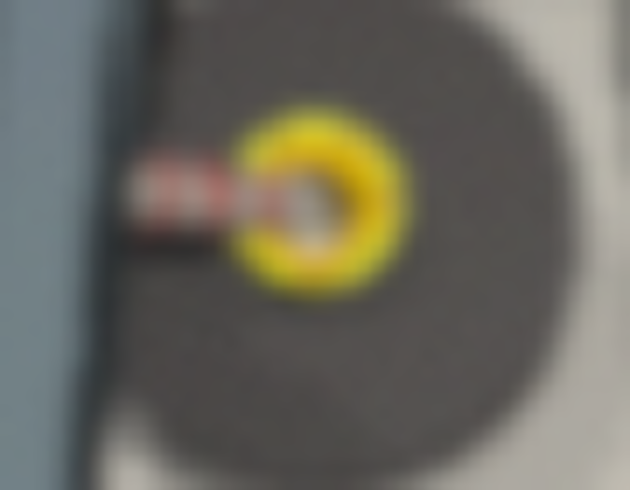

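Call:
arm_command(
  rows=[
    [[0, 0, -4], 0, 1],
    [[0, -2, -4], 0, 1],
    [[0, -2, -4], 0, 1],
    [[0, 0, 0], 0, 1],
  ],
)

```text
t: 19.98
tcp_pos: [0.5788, 0.0613, 0.27]
tool_rot: [0.676, 0.736, -0.0, -0.0]
force: [-1.2, -1.3, -1.7]
finger_gap: 0.114
```

Call:
arm_command(
  rows=[
    [[1, -6, 2], 0, 1],
    [[0, -7, 2], 0, 1],
    [[1, -7, 1], 0, 1],
    [[1, -7, 1], 0, 1],
    [[0, 0, 0], 0, 1],
  ],
)

```text
t: 20.6
tcp_pos: [0.5821, 0.0339, 0.2764]
tool_rot: [0.677, 0.736, -0.0, 0.0]
force: [-0.5, 1.0, -2.5]
finger_gap: 0.106
```

```bash
python3 - <<'E'
from h import *
s=snap("side","s13");zoom(s,190,110,110,130,5,"s13z")
s=manip.sense();print(s["tcp_pos"].round(4),s["force"])
E
```

```text
[0.5819 0.0343 0.2763] [ 0.17454903  0.812154   -1.27189399]
```

View pics/s13z.png

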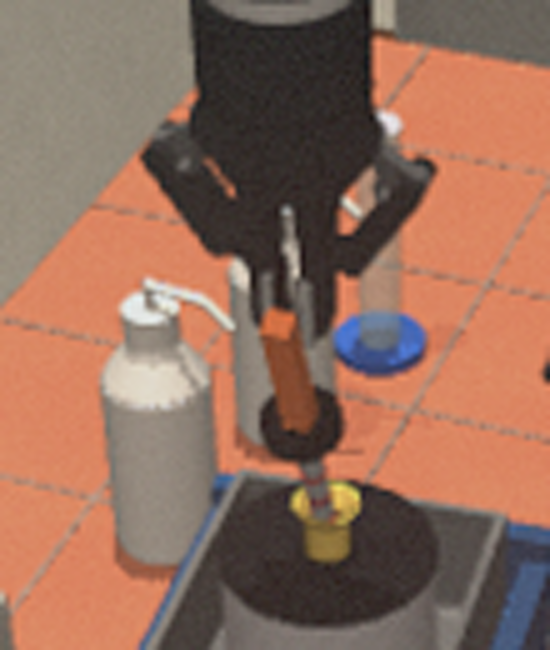

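The rod is well into the bore (side zoom 322,510) with little force. I'll finish the swing, then descend.

Call:
arm_command(
  rows=[
    [[1, -7, 0], 0, 1],
    [[1, -7, 0], 0, 1],
    [[0, -7, -1], 0, 1],
    [[0, -7, -2], 0, 1],
    [[0, -7, -3], 0, 1],
    [[0, 0, -4], 0, 1],
    [[0, 0, 0], 0, 1],
  ],
)

```text
t: 21.52
tcp_pos: [0.5843, -0.0007, 0.2663]
tool_rot: [0.676, 0.736, -0.0, 0.0]
force: [-1.1, -1.5, -1.4]
finger_gap: 0.004
```

```bash
python3 - <<'E'
from h import *
s=snap("side","s14");zoom(s,190,110,110,130,5,"s14z")
s=manip.sense();print(s["tcp_pos"].round(4),s["force"])
E
```

```text
[ 0.5844 -0.0006  0.2664] [ 1.02542278 -0.35200019 -1.21062508]
```

View pics/s14z.png

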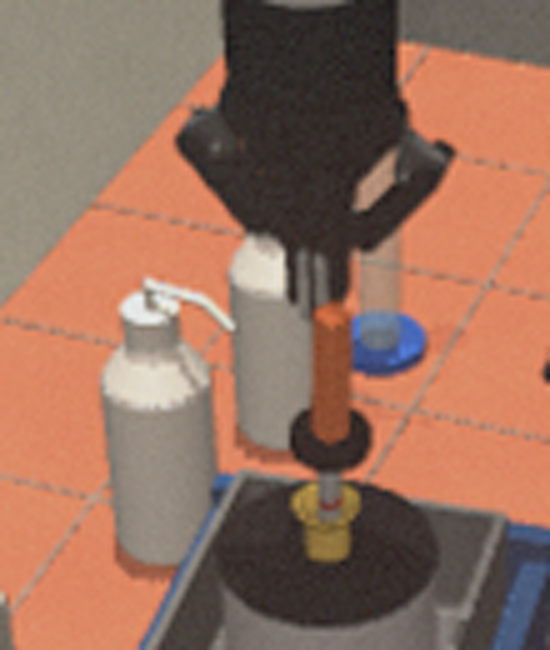

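The fingers slipped off and shut, but the gauge is upright in the bore and may sink by itself. I'll hold a moment and look.

Call:
arm_command(
  rows=[
    [[0, 0, 10], 0, 1],
    [[0, 0, 10], 0, 1],
    [[0, 0, 0], 0, 1],
  ],
)

```text
t: 21.95
tcp_pos: [0.5847, -0.0002, 0.2881]
tool_rot: [0.676, 0.737, 0.001, 0.001]
force: [0.9, 0.0, 0.2]
finger_gap: 0.003
```

```bash
python3 - <<'E'
from h import *
s=snap("side","s15");zoom(s,190,110,110,130,5,"s15z");zoom(snap("top","t15"),230,140,80,70,7,"t15z")
s=manip.sense();print(s["tcp_pos"].round(4),s["force"])
E
```

```text
[ 5.839e-01 -1.000e-04  2.868e-01] [-0.20082664  0.34230674  0.23090058]
```

View pics/s15z.png

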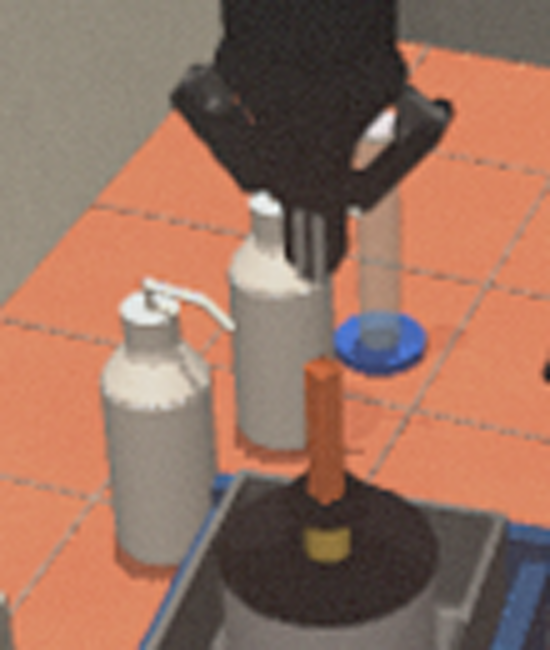

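The gauge dropped fully home: its collar is on the rim at side zoom (323,490), upright and free. It stays there while I regrip lower. I'll open, descend and check.

Call:
arm_command(
  rows=[
    [[0, 0, 8], 0, 0],
    [[0, -1, 0], 0, 0],
    [[0, 0, 0], 0, 0],
    [[0, 0, -25], 0, 0],
    [[0, 0, -25], 0, 0],
    [[0, 0, -25], 0, 0],
    [[0, 0, -25], 0, 0],
    [[0, 0, 0], 0, 0],
  ],
)

```text
t: 23.05
tcp_pos: [0.5822, -0.0011, 0.1923]
tool_rot: [0.676, 0.736, -0.001, -0.002]
force: [-0.9, 1.0, 0.4]
finger_gap: 0.502
```

```bash
python3 - <<'E'
from h import *
s=snap("side","s16");zoom(s,190,110,110,130,5,"s16z");zoom(snap("top","t16"),230,140,80,70,7,"t16z")
s=manip.sense();print(s["tcp_pos"].round(4),s["force"],s["finger_gap"])
E
```

```text
[ 0.5844 -0.0014  0.1948] [ 0.04226105  0.31387394 -0.06418163] 0.5024135195217961
```

View pics/s16z.png

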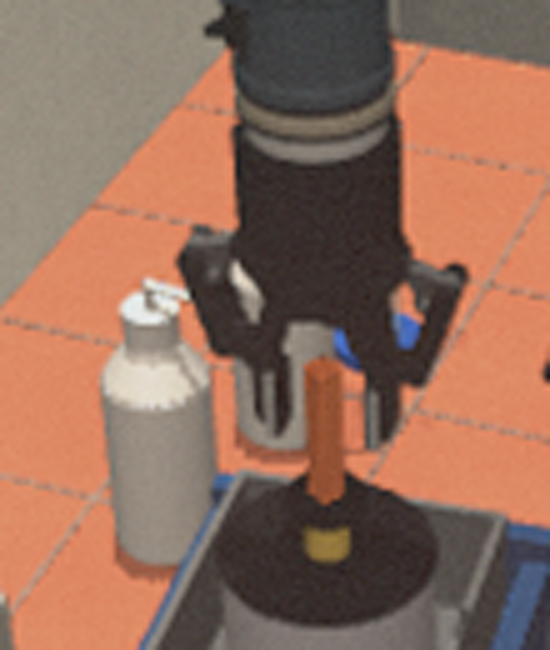

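View pics/t16z.png

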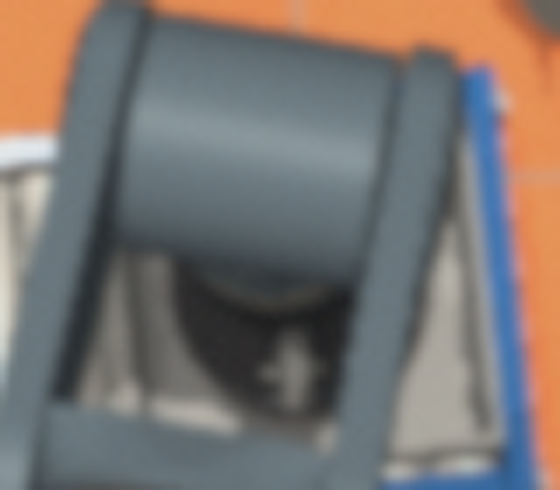

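The handle stands between the jaws, overlapped by about 45 mm, with the palm clear above. I'll close, check, and withdraw.

Call:
arm_command(
  rows=[
    [[0, 0, 0], 0, 1],
    [[0, 0, 0], 0, 1],
    [[0, 0, 0], 0, 1],
    [[0, 0, 0], 0, 1],
    [[0, 0, 0], 0, 1],
  ],
  squeeze=50,
)

```text
t: 23.78
tcp_pos: [0.5846, -0.0016, 0.1958]
tool_rot: [0.676, 0.737, 0.0, 0.001]
force: [-0.9, -1.4, 6.6]
finger_gap: 0.205
```

```bash
python3 - <<'E'
from h import *
s=snap("side","s17");zoom(s,190,110,110,130,5,"s17z");t=cv2.imread("pics/t3.png");zoom(t,150,150,110,80,7,"t3r")
T=lambda u,v:(u,v)
print("tipbox",onz("top",(207,258),.055))
s=manip.sense();print(s["tcp_pos"].round(4),s["force"],s["finger_gap"])
E
```

```text
tipbox [0.35450046 0.20940452 0.055     ]
[ 0.5846 -0.0016  0.1958] [-2.11639273  0.34475482  6.06711128] 0.20359570649213024
```

View pics/s17z.png

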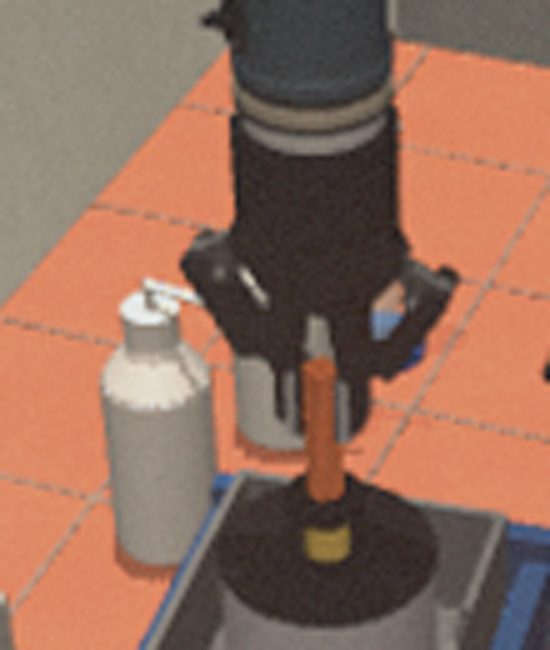

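View pics/t3r.png

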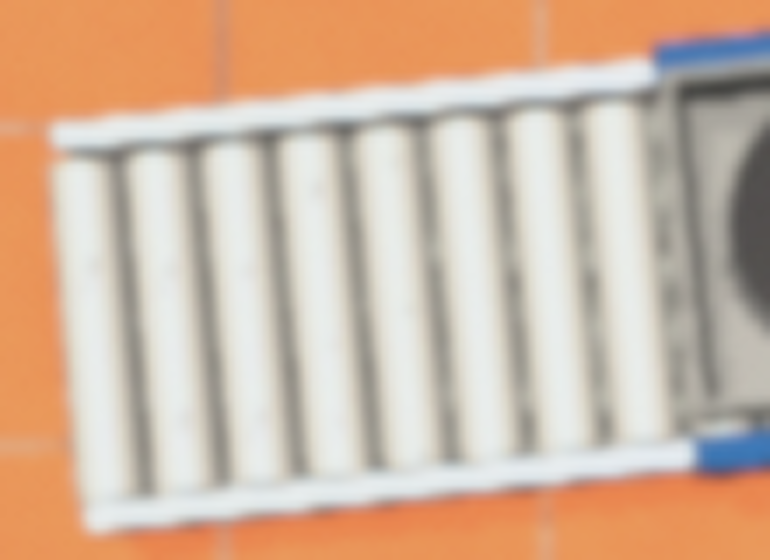

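```bash
python3 - <<'E'
from h import *
for n in("s14","s16","s17"):
    zoom(cv2.imread(f"pics/{n}.png"),235,165,40,60,6,"a_"+n)
cv2.imwrite("pics/abc.png",np.hstack([cv2.imread(f"pics/a_{n}.png") for n in("s14","s16","s17")]))
E
```

```text
(no output)
```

View pics/abc.png

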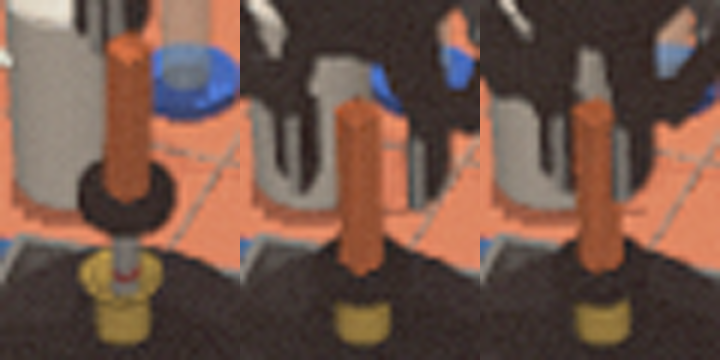

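```bash
python3 - <<'E'
from h import *
A=[]
for n in("s14","s15","s16","s17"):
    im=cv2.imread(f"pics/{n}.png")[175:215,243:268]; im=cv2.convertScaleAbs(im,alpha=1.8); A.append(cv2.resize(im,None,fx=8,fy=12,interpolation=cv2.INTER_CUBIC))
cv2.imwrite("pics/abd.png",np.hstack(A))
for n,rows in(("s16",range(188,206,2)),("s17",range(188,206,2))):
    im=cv2.imread(f"pics/{n}.png"); 
    for r in rows: print(n,r,im[r,246:264,2].tolist())
E
```

```text
s16 188 [45, 65, 109, 152, 146, 129, 135, 139, 154, 148, 148, 151, 170, 184, 195, 196, 162, 77]
s16 190 [51, 58, 107, 155, 142, 136, 136, 141, 155, 147, 149, 147, 177, 218, 219, 201, 147, 88]
s16 192 [58, 59, 105, 153, 147, 141, 131, 145, 157, 152, 146, 149, 173, 218, 213, 206, 176, 89]
s16 194 [50, 85, 145, 149, 143, 138, 134, 144, 156, 149, 146, 146, 175, 217, 216, 217, 184, 82]
s16 196 [95, 144, 150, 148, 144, 137, 133, 143, 154, 148, 145, 148, 174, 216, 212, 215, 189, 85]
s16 198 [152, 151, 148, 147, 139, 126, 135, 146, 153, 149, 145, 151, 175, 209, 216, 224, 206, 80]
s16 200 [145, 151, 137, 142, 137, 134, 136, 145, 155, 149, 148, 145, 148, 161, 181, 179, 181, 183]
s16 202 [181, 181, 183, 183, 191, 194, 134, 144, 151, 145, 148, 147, 160, 210, 228, 225, 224, 224]
s16 204 [213, 219, 225, 214, 183, 118, 144, 146, 150, 147, 152, 148, 130, 105, 177, 219, 229, 211]
s17 188 [74, 111, 108, 59, 88, 140, 137, 139, 152, 152, 137, 91, 116, 99, 50, 55, 52, 85]
s17 190 [66, 98, 113, 60, 89, 140, 139, 140, 150, 152, 134, 92, 117, 94, 51, 58, 57, 72]
s17 192 [60, 97, 112, 77, 94, 146, 141, 146, 157, 150, 134, 87, 117, 102, 63, 55, 48, 91]
s17 194 [114, 122, 110, 76, 71, 122, 139, 147, 153, 150, 130, 83, 115, 103, 63, 49, 79, 162]
s17 196 [147, 137, 116, 85, 85, 125, 140, 150, 156, 155, 132, 81, 116, 98, 73, 112, 171, 217]
s17 198 [149, 150, 150, 152, 146, 138, 138, 150, 155, 148, 140, 116, 138, 149, 188, 224, 226, 223]
s17 200 [142, 150, 137, 138, 141, 136, 137, 150, 158, 151, 147, 147, 163, 183, 180, 179, 197, 224]
s17 202 [182, 183, 184, 183, 186, 171, 133, 150, 160, 150, 145, 148, 182, 228, 226, 222, 224, 224]
s17 204 [217, 219, 225, 209, 182, 120, 138, 149, 153, 148, 148, 150, 143, 122, 174, 220, 228, 205]
```

View pics/abd.png

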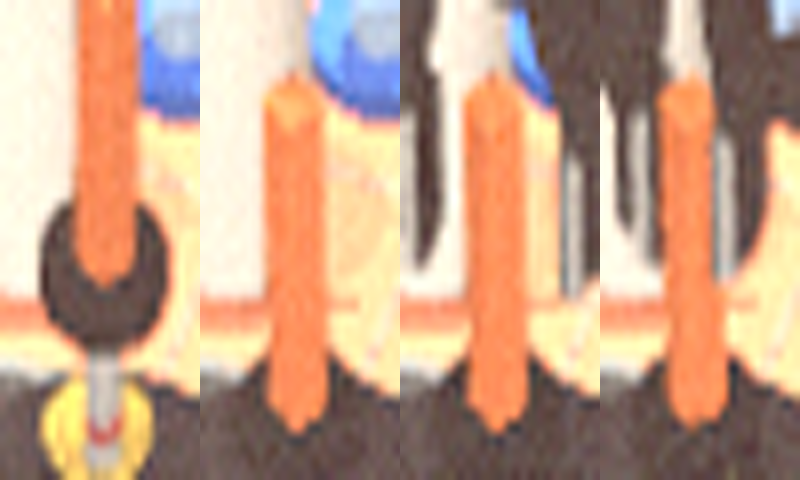

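The gap reads 0.20, and the handle shows two faces. It turned about its axis when it dropped, so the jaws are on its corners. I'll open, turn the tool about 35° to match the flats, and close again.

Call:
arm_command(
  rows=[
    [[0, 0, 0], 0, 0],
    [[0, 0, 0], 0, 0],
    [[0, 0, 0], -0.15, 0],
    [[0, 0, 0], -0.15, 0],
    [[0, 0, 0], -0.15, 0],
    [[0, 0, 0], -0.15, 0],
    [[0, 0, 0], 0, 0],
    [[0, 0, 0], 0, 1],
    [[0, 0, 0], 0, 1],
    [[0, 0, 0], 0, 1],
    [[0, 0, 0], 0, 1],
    [[0, 0, 0], 0, 1],
  ],
)

```text
t: 25.32
tcp_pos: [0.5839, -0.0013, 0.1944]
tool_rot: [0.864, 0.504, -0.0, -0.0]
force: [-0.6, 0.9, -1.1]
finger_gap: 0.158
```

```bash
python3 - <<'E'
from h import *
im=snap("side","s18")
A=cv2.resize(cv2.convertScaleAbs(im[150:225,220:290],alpha=1.6),None,fx=8,fy=8,interpolation=cv2.INTER_CUBIC);cv2.imwrite("pics/s18z.png",A)
s=manip.sense();print(s["tcp_pos"].round(4),s["tool_rot"].round(3),s["force"],s["finger_gap"])
E
```

```text
[ 0.5839 -0.0013  0.1944] [ 0.864  0.504 -0.    -0.   ] [-0.00781392 -0.35796369  0.51069387] 0.15717278841452467
```

View pics/s18z.png

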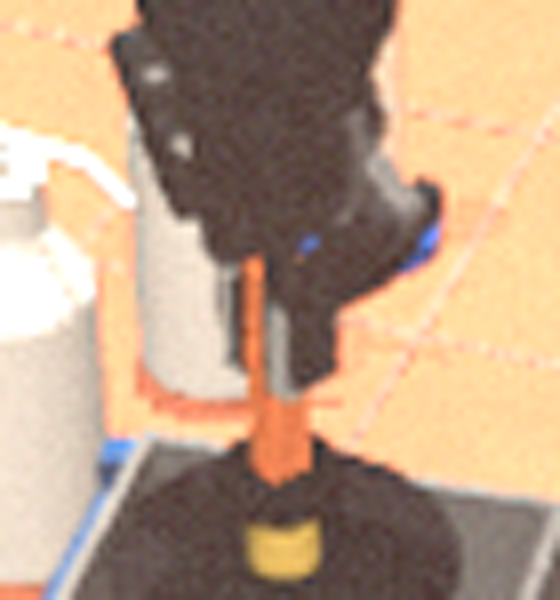

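The gap is 0.157, as expected for a 14 mm flat grip. The gauge has sat home for over 2 s. Next come the roller valley positions, for pivoting it level on the free rollers.

```bash
python3 - <<'E'
from h import *
bay=np.array([.5845,-.002]);yv=np.array([-np.sin(.096),np.cos(.096)])
for x,y in((100,322),(178,316),(254,312),(330,306),(405,300),(480,290)):
    P=onz("top",((x+.5)/7-.5+150,(y+.5)/7-.5+150),.046); print(P.round(4),((P[:2]-bay)@yv).round(4),((P[:2]-bay)@np.array([yv[1],-yv[0]])).round(4))
t=cv2.imread("pics/t3.png");print(onz("top",(110,190),.0),onz("top",(137,260),.0))
E
```

```text
[0.5539 0.3468 0.046 ] 0.3502 0.0029
[0.5559 0.3113 0.046 ] 0.3146 0.0015
[0.557  0.2767 0.046 ] 0.28 -0.0007
[0.559  0.2421 0.046 ] 0.2454 -0.0019
[0.5611 0.2079 0.046 ] 0.2112 -0.0032
[0.5649 0.1738 0.046 ] 0.1768 -0.0026
[0.57978781 0.53665746 0.        ] [0.3494363  0.44692401 0.        ]
```

Call:
arm_command(
  rows=[
    [[0, 0, 10], 0, 1],
    [[0, 0, 20], 0, 1],
    [[0, 0, 25], 0, 1],
    [[0, 0, 30], 0, 1],
    [[0, 0, 30], 0, 1],
    [[0, 0, 15], 0, 1],
    [[0, 0, 0], 0, 1],
  ],
)

```text
t: 26.25
tcp_pos: [0.5845, -0.0014, 0.3255]
tool_rot: [0.864, 0.504, 0.001, 0.001]
force: [-0.2, 0.5, -1.6]
finger_gap: 0.159
```

```bash
python3 - <<'E'
from h import *
im=snap("side","s19"); zoom(im,190,90,120,150,4,"s19z")
s=manip.sense();print(s["tcp_pos"].round(4),s["tool_rot"].round(3),s["force"],s["finger_gap"])
E
```

```text
[ 0.5837 -0.0013  0.3241] [ 0.864  0.504 -0.    -0.   ] [ 0.75487486 -0.80722341 -2.27099603] 0.15374425906286804
```

View pics/s19z.png

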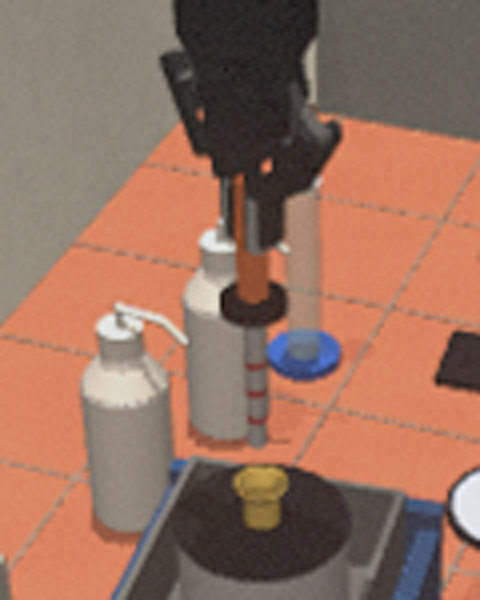

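Withdrawn cleanly: in the side zoom the gauge hangs vertical from (252,180) to (258,440). The free rollers' valleys lie at bay y of about 0.2975 and 0.2627. I'll go above the 0.2975 valley with yaw back along the conveyor.

Call:
arm_command(
  rows=[
    [[-4, 40, 0], 0.1, 1],
    [[-5, 50, 0], 0.1, 1],
    [[-5, 50, 0], 0.1, 1],
    [[-5, 50, 0], 0.1, 1],
    [[-5, 50, 0], 0.1, 1],
    [[-4, 50, 0], 0.11, 1],
    [[0, 5, -30], 0, 1],
    [[0, 0, -50], 0, 1],
    [[0, 0, -30], 0, 1],
    [[0, 0, -15], 0, 1],
    [[0, 0, 0], 0, 1],
  ],
)

```text
t: 27.68
tcp_pos: [0.5551, 0.2933, 0.1977]
tool_rot: [0.673, 0.74, -0.002, -0.001]
force: [-0.9, 0.5, -1.9]
finger_gap: 0.158
```

```bash
python3 - <<'E'
from h import *
im=snap("side","s20"); zoom(im,140,150,140,170,4,"s20z");zoom(snap("top","t20"),130,140,110,90,6,"t20z")
s=manip.sense();print(s["tcp_pos"].round(4),s["tool_rot"].round(3),s["force"],s["finger_gap"],s["q"].round(2))
E
```

```text
[0.5569 0.2938 0.2003] [0.673 0.74  0.001 0.   ] [ 0.27195949  0.04485021 -0.98407934] 0.1531739402106619 [0.31 0.54 1.43 0.   1.16 0.21]
```

View pics/s20z.png

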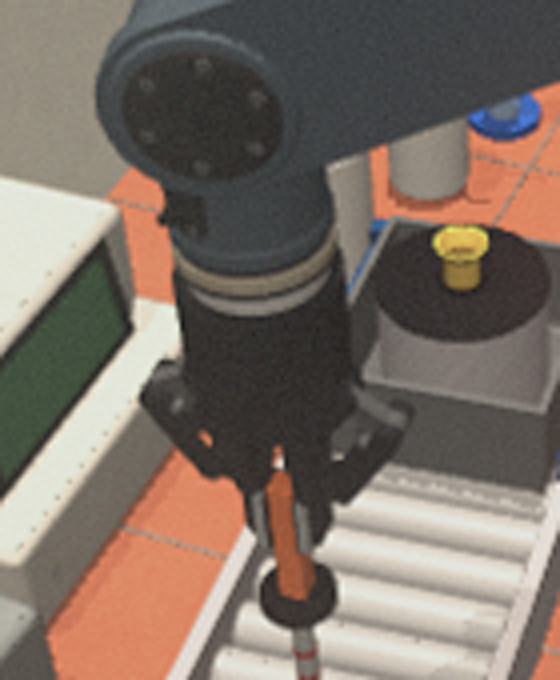

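View pics/t20z.png

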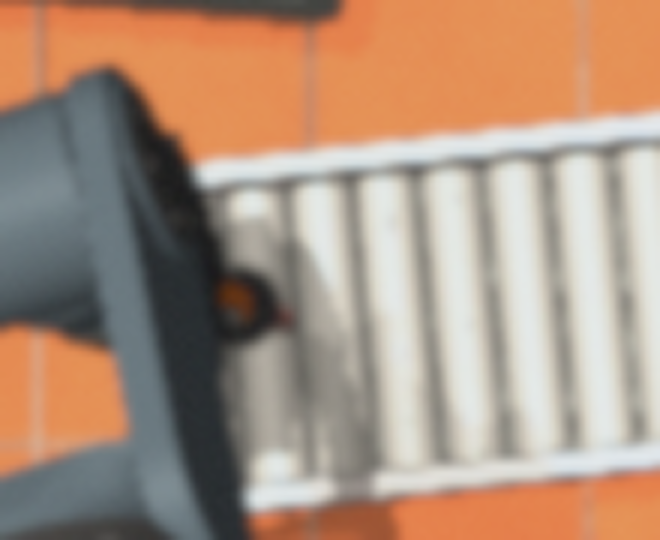

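```bash
python3 - <<'E'
from h import *
im=cv2.imread("pics/s20.png"); zoom(im,190,260,60,90,7,"s20y")
S=lambda u,v:((u+.5)/4-.5+140,(v+.5)/4-.5+150)
gz([S(281,480),S(298,597)])
E
```

```text
[0.5571 0.2909 0.2583] rel along/up mm -2.9 58.0
[0.5574 0.2877 0.1689] rel along/up mm -6.1 -31.4
len 0.0895 elev deg 87.9
```

View pics/s20y.png

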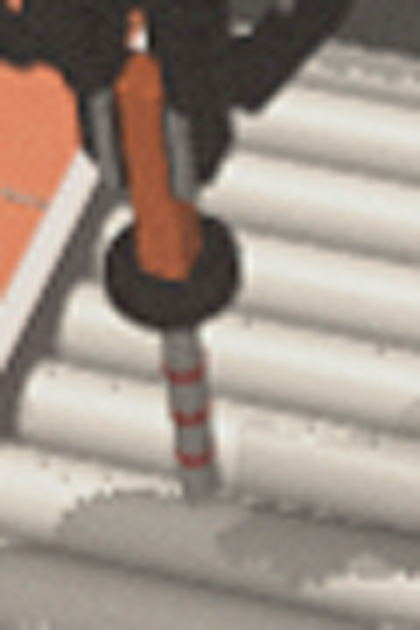

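Call:
arm_command(
  rows=[
    [[0, 3, -15], 0, 1],
    [[0, 0, -10], 0, 1],
    [[0, 0, -5], 0, 1],
    [[0, 0, -3], 0, 1],
    [[0, 0, 0], 0, 1],
  ],
  squeeze=20,
)

```text
t: 28.4
tcp_pos: [0.556, 0.2966, 0.1662]
tool_rot: [0.673, 0.74, -0.0, -0.0]
force: [-0.2, 1.0, -1.0]
finger_gap: 0.155
```

```bash
python3 - <<'E'
from h import *
im=snap("side","s21"); zoom(im,180,260,70,90,7,"s21y")
s=manip.sense();print(s["tcp_pos"].round(4),s["force"].round(1))
E
```

```text
[0.5561 0.2967 0.1665] [ 0.6  0.  -1.7]
```

View pics/s21y.png

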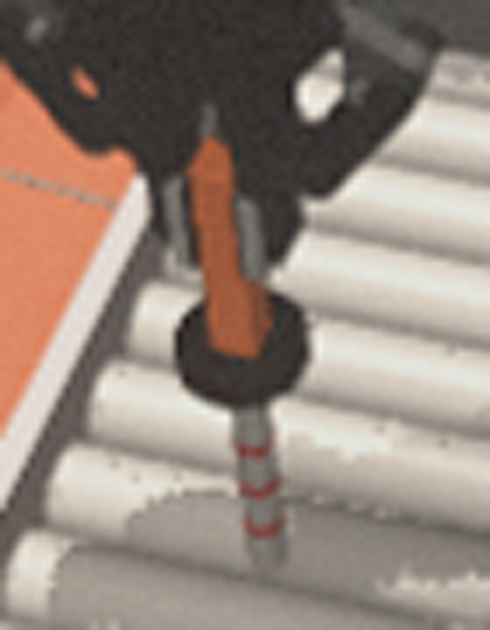

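Call:
arm_command(
  rows=[
    [[0, 0, -3], 0, 1],
    [[0, 0, -3], 0, 1],
    [[0, 0, 0], 0, 1],
  ],
)

```text
t: 28.82
tcp_pos: [0.5568, 0.2971, 0.1623]
tool_rot: [0.673, 0.74, 0.001, 0.001]
force: [-1.3, -0.1, 6.6]
finger_gap: 0.155
```

Contact in the valley at 7 N. Now the arc: the hand goes along +y and down about the tip.

Call:
arm_command(
  rows=[
    [[-0.7, 7.5, -0.5], 0, 1],
    [[-0.7, 7.5, -0.8], 0, 1],
    [[-0.7, 7.5, -1.2], 0, 1],
    [[-0.7, 7.5, -1.6], 0, 1],
    [[-0.7, 7.5, -2], 0, 1],
    [[0, 0, 0], 0, 1],
  ],
)

```text
t: 29.58
tcp_pos: [0.5535, 0.3348, 0.157]
tool_rot: [0.672, 0.74, 0.001, 0.001]
force: [-0.8, -0.1, 9.4]
finger_gap: 0.154
```

```bash
python3 - <<'E'
from h import *
im=snap("side","s22"); zoom(im,160,260,90,110,6,"s22y")
s=manip.sense();print(s["tcp_pos"].round(4),s["force"].round(1))
E
```

```text
[0.5535 0.3348 0.157 ] [-1.6 -0.1  9.2]
```

View pics/s22y.png

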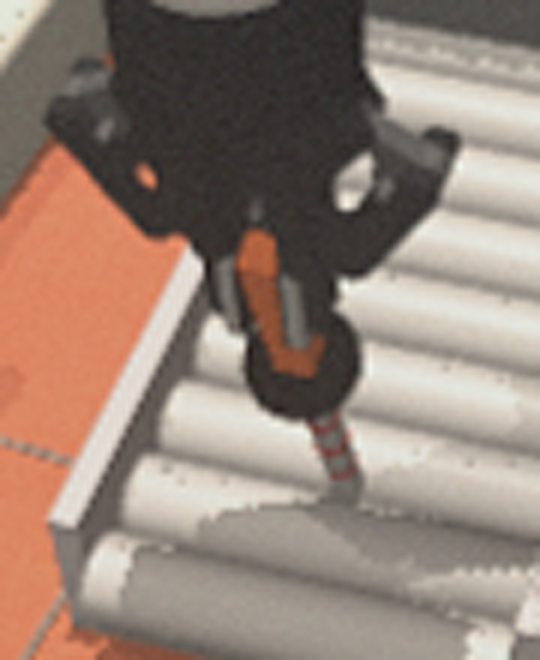

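The tip stays caught and the gauge is tilting. Continuing.

Call:
arm_command(
  rows=[
    [[-0.7, 7.5, -2.2], 0, 1],
    [[-0.7, 7.5, -2.6], 0, 1],
    [[-0.7, 7.5, -3.1], 0, 1],
    [[-0.7, 7.5, -3.6], 0, 1],
    [[-0.7, 7.5, -4.1], 0, 1],
    [[-0.7, 7.5, -4.7], 0, 1],
    [[-0.7, 7.5, -5.4], 0, 1],
    [[-0.7, 7.5, -6.2], 0, 1],
    [[0, 0, 0], 0, 1],
  ],
)

```text
t: 30.75
tcp_pos: [0.5476, 0.3963, 0.1244]
tool_rot: [0.673, 0.74, 0.002, 0.0]
force: [-2.2, 3.7, 6.7]
finger_gap: 0.152
```

```bash
python3 - <<'E'
from h import *
im=snap("side","s23"); zoom(im,130,240,120,130,5,"s23y")
s=manip.sense();print(s["tcp_pos"].round(4),s["force"].round(1))
E
```

```text
[0.5476 0.3962 0.1245] [-1.3  2.8  5.9]
```

View pics/s23y.png

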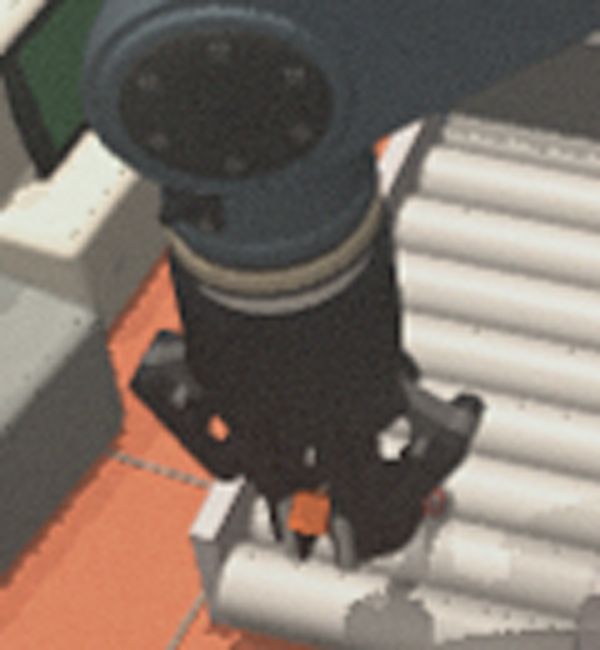

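Call:
arm_command(
  rows=[
    [[-0.7, 7.5, -7], 0, 1],
    [[-0.7, 7, -7.5], 0, 1],
    [[-0.7, 7, -8.5], 0, 1],
    [[-0.6, 6, -8.8], 0, 1],
    [[-0.5, 5.5, -9.2], 0, 1],
    [[-0.4, 4.5, -9.2], 0, 1],
    [[0, 0, 0], 0, 1],
  ],
)

```text
t: 31.68
tcp_pos: [0.5442, 0.4355, 0.074]
tool_rot: [0.673, 0.74, 0.004, -0.001]
force: [-1.0, 6.6, 4.8]
finger_gap: 0.163
```

```bash
python3 - <<'E'
from h import *
im=snap("side","s24"); zoom(im,130,240,120,130,5,"s24y");zoom(snap("top","t24"),90,140,150,100,5,"t24z")
s=manip.sense();print(s["tcp_pos"].round(4),s["force"].round(1))
E
```

```text
[0.5442 0.4354 0.0743] [-0.8  6.4  3.7]
```

View pics/s24y.png

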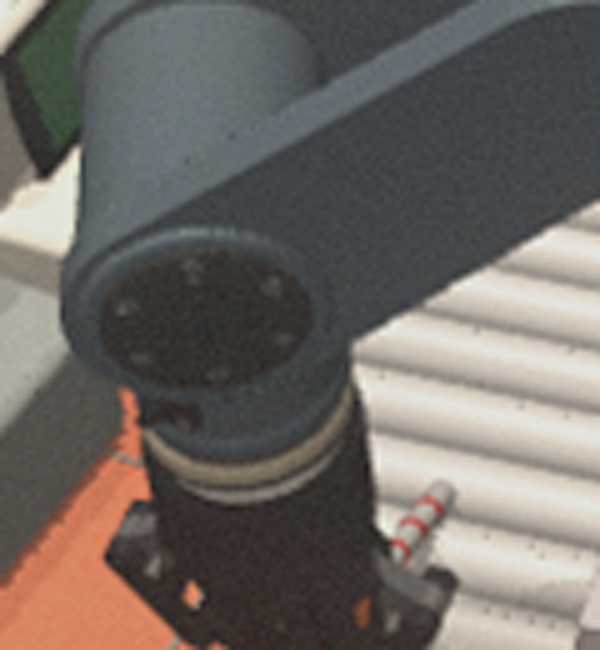

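View pics/t24z.png

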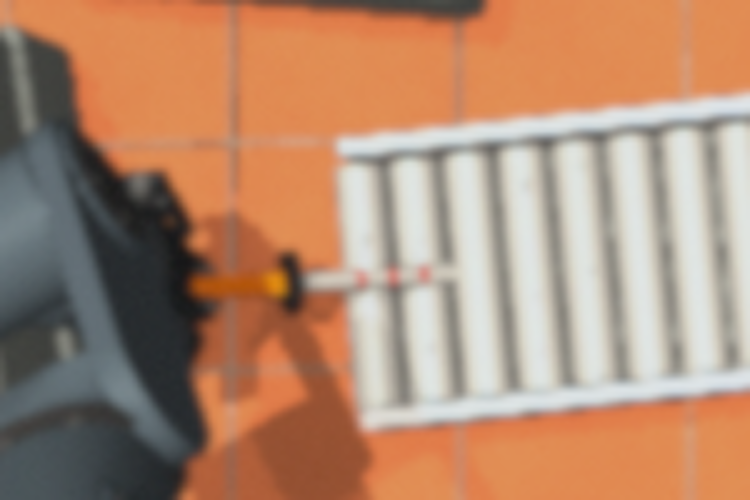

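```bash
python3 - <<'E'
from h import *
T=lambda u,v:((u+.5)/5-.5+90,(v+.5)/5-.5+140)
S=lambda u,v:((u+.5)/5-.5+130,(v+.5)/5-.5+240)
P,_=tri(S(446,492),T(458,272));Q,_2=tri(S(402,550),T(362,277)); print(P,_,Q,_2); d=Q-P;print(np.linalg.norm(d),np.degrees(np.arctan2(d[2],np.hypot(*d[:2]))))
E
```

```text
[0.55672264 0.2918307  0.0424151 ] 0.0028610100104234704 [0.5510308  0.3444252  0.07361859] 0.005020577680222046
0.06141852939159456 30.53381558266167
```

Call:
arm_command(
  rows=[
    [[-0.4, 5, -9], 0, 1],
    [[-0.4, 4, -9], 0, 1],
    [[-0.2, 2.5, -9], 0, 1],
    [[0, 1.5, -8], 0, 1],
    [[0, 0, 0], 0, 1],
  ],
)

```text
t: 32.4
tcp_pos: [0.5426, 0.4456, 0.0369]
tool_rot: [0.672, 0.74, 0.001, 0.0]
force: [-0.8, 4.4, 2.6]
finger_gap: 0.156
```

```bash
python3 - <<'E'
from h import *
im=snap("side","s25"); zoom(im,130,250,140,140,5,"s25y");zoom(snap("top","t25"),90,140,150,100,5,"t25z")
s=manip.sense();print(s["tcp_pos"].round(4),s["force"].round(1),s["ft_torque"].round(2))
E
```

```text
[0.5427 0.4451 0.0373] [-0.9  3.6  1.4] [ 0.08 -0.05  0.07]
```

View pics/s25y.png

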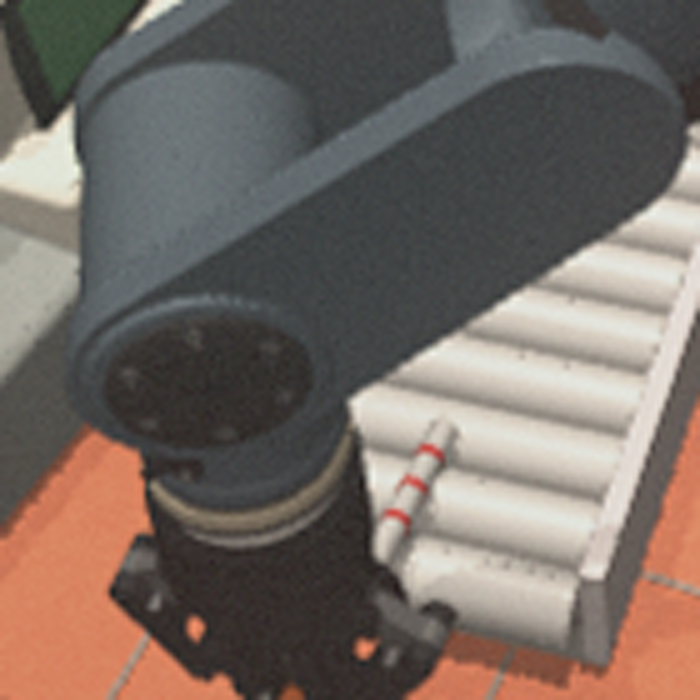

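View pics/t25z.png

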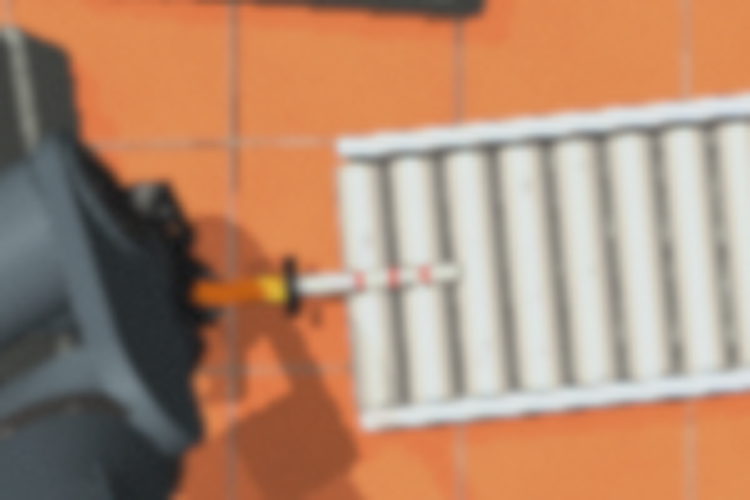

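Call:
arm_command(
  rows=[
    [[0, 1, -4], 0, 1],
    [[0, 1, -4], 0, 1],
    [[0, 0, 0], 0, 1],
  ],
)

```text
t: 32.88
tcp_pos: [0.5423, 0.4465, 0.0287]
tool_rot: [0.673, 0.74, -0.0, 0.0]
force: [-0.2, 3.0, 2.2]
finger_gap: 0.158
```

```bash
python3 - <<'E'
from h import *
im=snap("side","s26"); zoom(im,190,310,60,70,10,"s26y");zoom(snap("top","t26"),120,180,70,35,10,"t26z")
s=manip.sense();print(s["tcp_pos"].round(4),s["force"].round(1),s["ft_torque"].round(2))
E
```

```text
[0.5423 0.4465 0.029 ] [-0.   2.5  2.7] [-0.01 -0.12  0.13]
```

View pics/s26y.png

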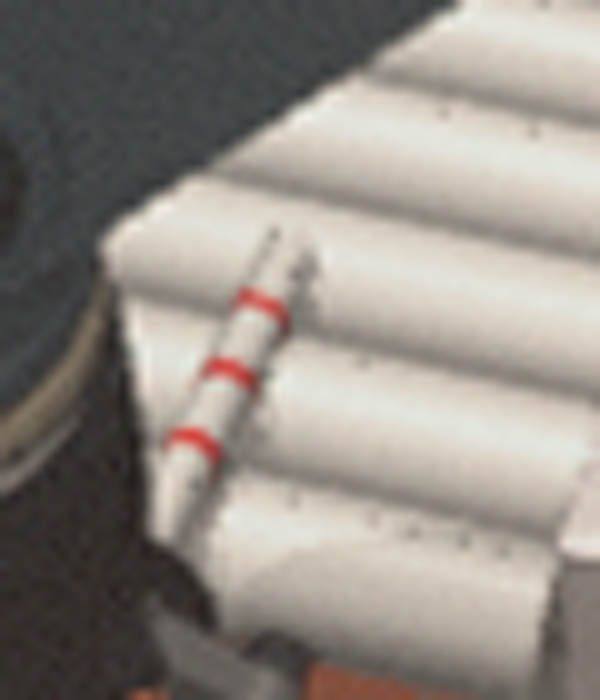

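View pics/t26z.png

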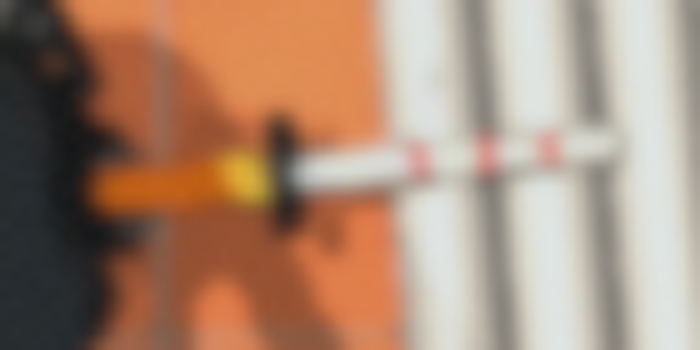

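```bash
python3 - <<'E'
from h import *
S=lambda u,v:((u+.5)/10-.5+190,(v+.5)/10-.5+310);T=lambda u,v:((u+.5)/10-.5+120,(v+.5)/10-.5+180)
pts=[(S(265,307),T(548,150)),(S(230,372),T(487,153)),(S(195,443),T(418,158)),(S(165,530),T(345,167))]
for s,t in pts:
    P,e=tri(s,t);print(P.round(4),round(e,4))
E
```

```text
[0.5538 0.3097 0.059 ] 0.0032
[0.553  0.3284 0.0609] 0.0033
[0.5512 0.3491 0.0647] 0.004
[0.548  0.3712 0.0666] 0.0055
```

Call:
arm_command(
  rows=[
    [[0, 0, -3], 0, 1],
    [[0, 0, -3], 0, 1],
    [[0, 0, 0], 0, 1],
  ],
)

```text
t: 33.35
tcp_pos: [0.5421, 0.4463, 0.0227]
tool_rot: [0.673, 0.74, -0.001, 0.0]
force: [0.4, 2.1, 1.9]
finger_gap: 0.159
```

Call:
arm_command(
  rows=[
    [[0, 0, -2], 0, 1],
    [[0, 0, -2], 0, 1],
    [[0, 0, 0], 0, 1],
  ],
)

```text
t: 33.72
tcp_pos: [0.5422, 0.4464, 0.0189]
tool_rot: [0.673, 0.74, -0.0, 0.0]
force: [0.3, 1.8, 2.1]
finger_gap: 0.156
```

```bash
python3 - <<'E'
from h import *
im=snap("side","s27"); zoom(im,190,310,60,70,10,"s27y");zoom(snap("top","t27"),120,180,70,35,10,"t27z")
s=manip.sense();print(s["tcp_pos"].round(4),s["force"].round(1),s["ft_torque"].round(2))
E
```

```text
[0.5422 0.4464 0.019 ] [0.3 1.7 2. ] [-0.12 -0.1   0.08]
```

View pics/s27y.png

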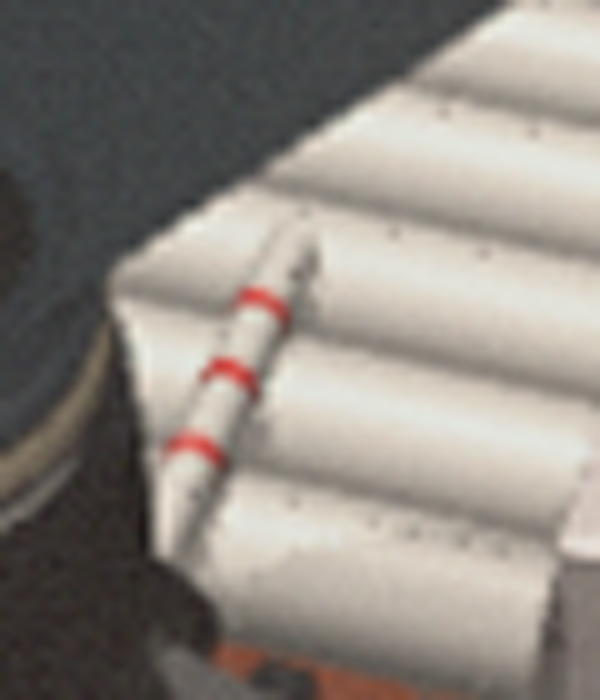

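View pics/t27z.png

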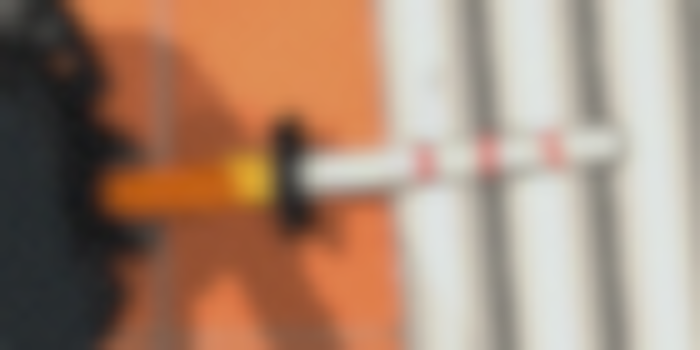

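```bash
python3 - <<'E'
from h import *
S=lambda u,v:((u+.5)/10-.5+190,(v+.5)/10-.5+310);T=lambda u,v:((u+.5)/10-.5+120,(v+.5)/10-.5+180)
for s,t in [(S(265,304),T(552,150)),(S(230,376),T(487,154)),(S(196,449),T(424,160)),(S(172,550),T(320,173))]:
    P,e=tri(s,t);print(P.round(4),round(e,4))
gz([S(292,232),S(265,304),S(230,376),S(196,449)])
E
```

```text
[0.5541 0.3086 0.0585] 0.0027
[0.5529 0.3287 0.06  ] 0.0031
[0.5513 0.3482 0.0613] 0.0031
[0.5446 0.3774 0.0705] 0.0084
[0.5576 0.2852 0.0522] rel along/up mm -161.9 33.2
[0.5559 0.3031 0.0501] rel along/up mm -144.0 31.1
[0.5539 0.3243 0.0532] rel along/up mm -122.7 34.2
[0.5519 0.3444 0.0553] rel along/up mm -102.4 36.3
len 0.0181 elev deg 6.8
len 0.0216 elev deg -8.4
len 0.0203 elev deg -6.0
```

Call:
arm_command(
  rows=[
    [[0, 0, -3], 0, 1],
    [[0, 0, -2], 0, 1],
    [[0, 0, 0], 0, 1],
  ],
)

```text
t: 34.2
tcp_pos: [0.5422, 0.4462, 0.0139]
tool_rot: [0.673, 0.74, -0.0, 0.0]
force: [0.3, 0.3, 2.5]
finger_gap: 0.156
```

Call:
arm_command(
  rows=[
    [[0, 0, -2], 0, 1],
    [[0, 0, 0], 0, 1],
  ],
)

```text
t: 34.45
tcp_pos: [0.5423, 0.4463, 0.0121]
tool_rot: [0.673, 0.74, -0.0, 0.0]
force: [1.5, 0.1, 2.3]
finger_gap: 0.159
```

```bash
python3 - <<'E'
from h import *
im=snap("side","s28"); zoom(im,130,250,140,140,5,"s28y")
s=manip.sense();print(s["tcp_pos"].round(4),s["force"].round(1),s["ft_torque"].round(2))
E
```

```text
[0.5422 0.4464 0.0121] [-0.1 -0.3  3. ] [-0.45 -0.15  0.06]
```

View pics/s28y.png

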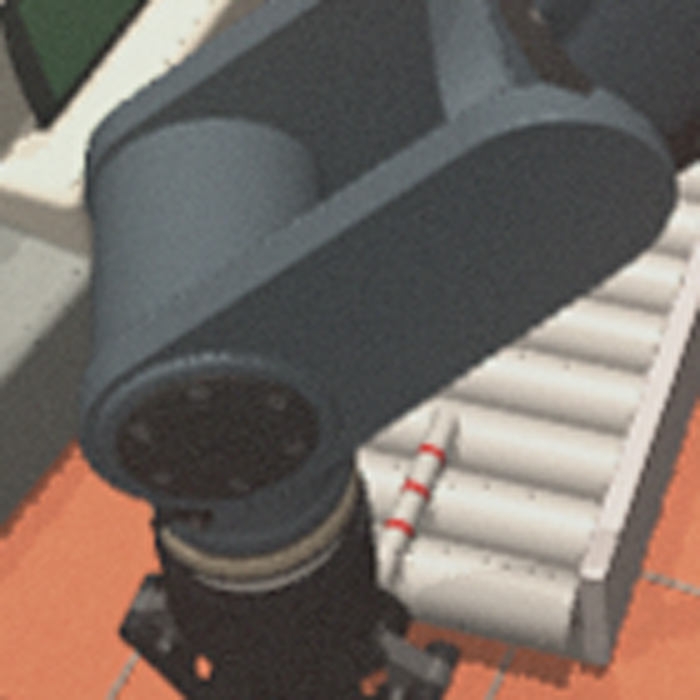

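The contact point is now about 100 mm from the hand, so the rod lies on the last roller. I'll firm the grip, lift, and measure the tilt.

Call:
arm_command(
  rows=[
    [[0, 0, 0], 0, 1],
    [[0, 0, 0], 0, 1],
    [[0, 0, 10], 0, 1],
    [[0, 0, 30], 0, 1],
    [[0, 0, 50], 0, 1],
    [[0, 0, 60], 0, 1],
    [[0, 0, 50], 0, 1],
    [[0, 0, 0], 0, 1],
    [[0, 0, 0], 0, 1],
  ],
  squeeze=80,
)

```text
t: 35.62
tcp_pos: [0.541, 0.4463, 0.2113]
tool_rot: [0.673, 0.74, -0.001, -0.001]
force: [-0.7, -0.7, -1.1]
finger_gap: 0.149
```

```bash
python3 - <<'E'
from h import *
im=snap("side","s29"); zoom(im,100,170,170,150,4,"s29y");zoom(snap("top","t29"),80,150,130,80,6,"t29z")
s=manip.sense();print(s["tcp_pos"].round(4),s["force"].round(1),s["ft_torque"].round(2))
E
```

```text
[0.5406 0.4459 0.2096] [-0.4  0.3 -1.8] [0.09 0.05 0.05]
```

View pics/s29y.png

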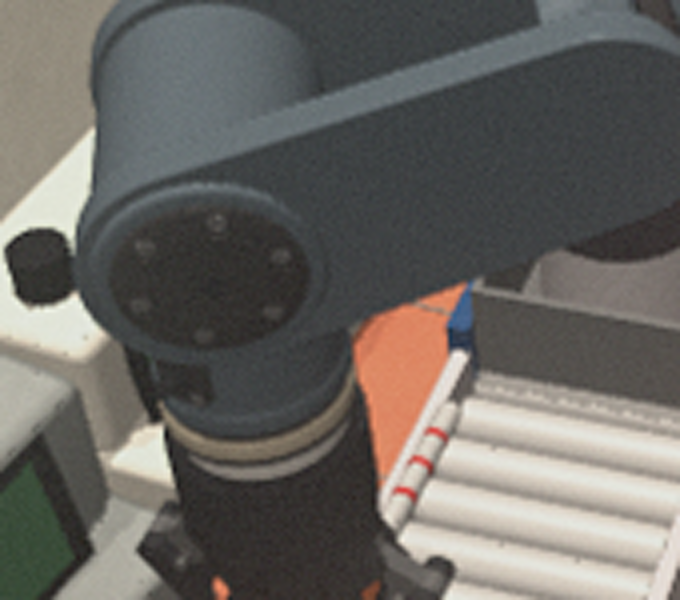

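View pics/t29z.png

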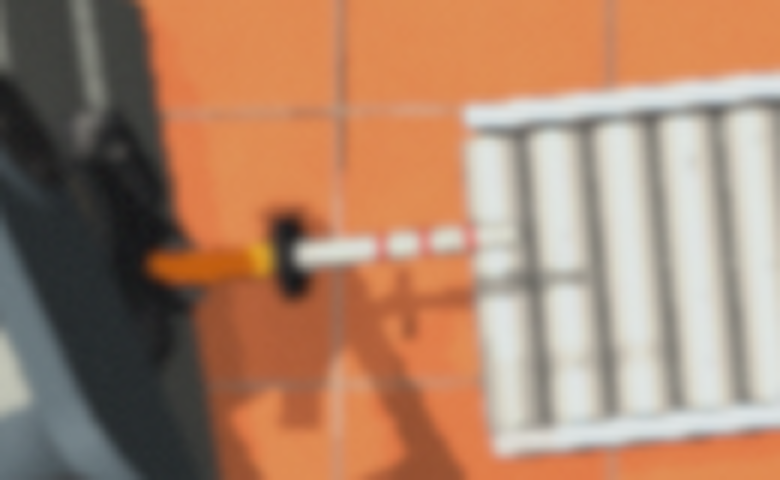

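The gauge is held, pointing toward -y. The same yaw suits the plate, with the hand at about (0.487, -0.07). I'll travel over at a safe height.

Call:
arm_command(
  rows=[
    [[0, -10, 30], 0, 1],
    [[-5, -40, 10], 0, 1],
    [[-5, -52, 0], 0, 1],
    [[-6, -52, 0], 0, 1],
    [[-6, -52, 0], 0, 1],
    [[-6, -52, 0], 0, 1],
    [[-6, -52, 0], 0, 1],
    [[-6, -52, 0], 0, 1],
    [[-6, -52, 0], 0, 1],
    [[-5, -52, 0], 0, 1],
    [[-3, -35, -10], 0, 1],
    [[0, -15, -10], 0, 1],
  ],
)

```text
t: 37.22
tcp_pos: [0.4872, -0.0707, 0.2305]
tool_rot: [0.674, 0.739, -0.0, -0.002]
force: [0.4, 0.4, -1.4]
finger_gap: 0.148
```

Call:
arm_command(
  rows=[
    [[0, 0, -10], 0, 1],
    [[0, 0, 0], 0, 1],
    [[0, 0, 0], 0, 1],
  ],
)

```text
t: 37.6
tcp_pos: [0.4884, -0.0681, 0.2221]
tool_rot: [0.672, 0.741, 0.0, -0.0]
force: [-0.1, 0.4, -1.0]
finger_gap: 0.151
```

```bash
python3 - <<'E'
from h import *
im=snap("side","s30"); zoom(im,200,90,200,150,4,"s30y");zoom(snap("top","t30"),260,140,130,100,6,"t30z")
s=manip.sense();print(s["tcp_pos"].round(4),s["force"].round(1),s["tool_rot"].round(3),s["finger_gap"])
E
```

```text
[ 0.4886 -0.0684  0.2226] [-0.9  0.8 -1.8] [0.672 0.74  0.    0.   ] 0.15029996657970496
```

View pics/s30y.png

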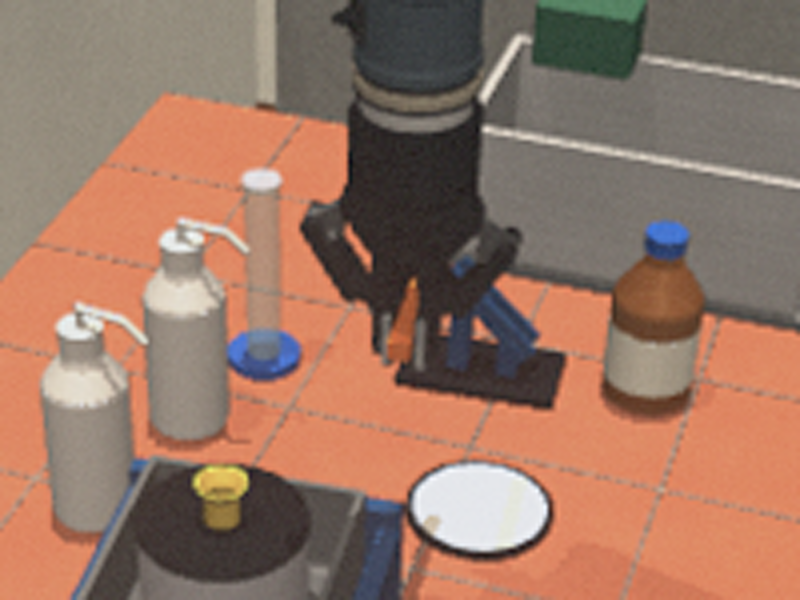

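View pics/t30z.png

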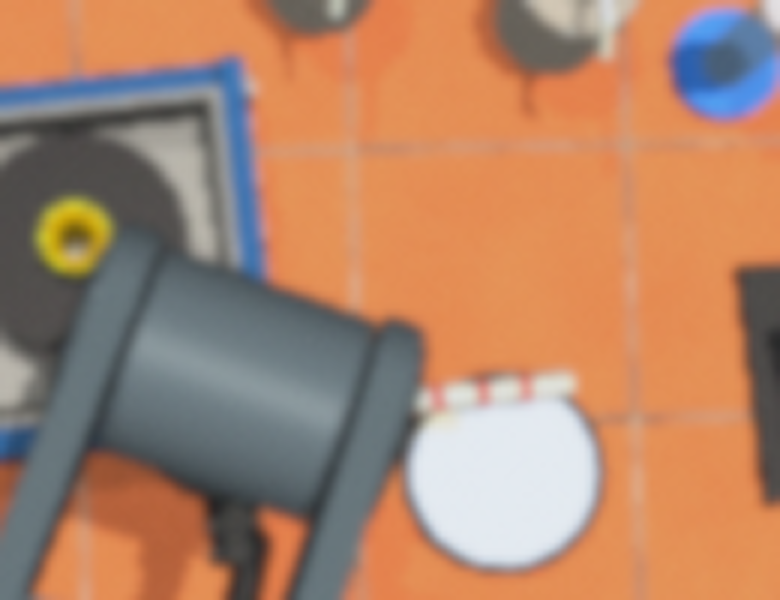

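```bash
python3 - <<'E'
from h import *
p=np.array([.4886,-.0684,.2226])
for z in(.24,.26,.28):
    P=onz("top",((575.5)/6-.5+260,(382.5)/6-.5+140),z);d=P-p;print(P.round(4),d.round(4),np.hypot(*d[:2]).round(4),np.degrees(np.arctan2(-d[1],-d[0])).round(1))
print("plate",onz("top",(343.4,218.2),.006))
E
```

```text
[ 0.5055 -0.231   0.24  ] [ 0.0169 -0.1626  0.0174] 0.1635 95.9
[ 0.5043 -0.228   0.26  ] [ 0.0157 -0.1596  0.0374] 0.1604 95.6
[ 0.5031 -0.225   0.28  ] [ 0.0145 -0.1566  0.0574] 0.1572 95.3
plate [ 0.47195838 -0.22593094  0.006     ]
```

Call:
arm_command(
  rows=[
    [[15, -10, 0], -0.14, 1],
    [[15, -10, 0], -0.14, 1],
    [[15, -10, 0], -0.14, 1],
    [[15, -10, 0], -0.14, 1],
    [[15, -10, 0], -0.14, 1],
    [[15, -10, 0], -0.14, 1],
    [[15, -10, 0], -0.14, 1],
    [[16, -9, -5], -0.16, 1],
    [[0, 0, 0], 0, 1],
    [[0, 0, 0], 0, 1],
    [[0, 0, 0], 0, 1],
  ],
)

```text
t: 39.08
tcp_pos: [0.6087, -0.1477, 0.2175]
tool_rot: [0.965, 0.261, -0.0, -0.0]
force: [-0.7, -0.0, -1.4]
finger_gap: 0.152
```

```bash
python3 - <<'E'
from h import *
im=snap("side","s31"); zoom(im,240,80,130,150,4,"s31y");zoom(snap("top","t31"),270,130,120,110,6,"t31z")
s=manip.sense();print(s["tcp_pos"].round(4),s["force"].round(1),s["tool_rot"].round(3),s["finger_gap"])
E
```

```text
[ 0.6089 -0.1479  0.2176] [-0.3  0.1 -0.3] [0.966 0.26  0.    0.   ] 0.14849817403125404
```

View pics/s31y.png

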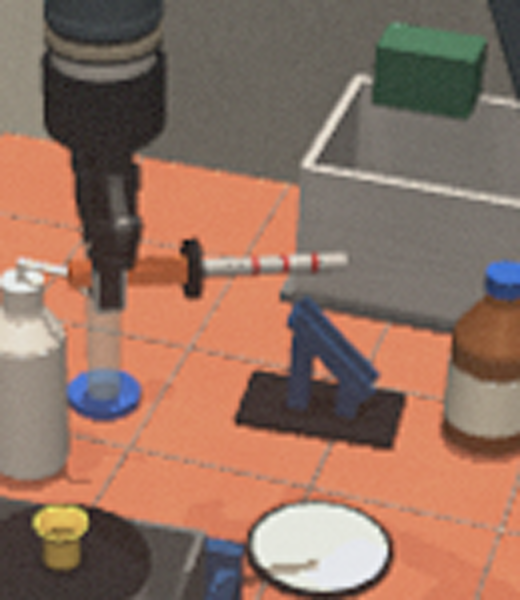

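View pics/t31z.png

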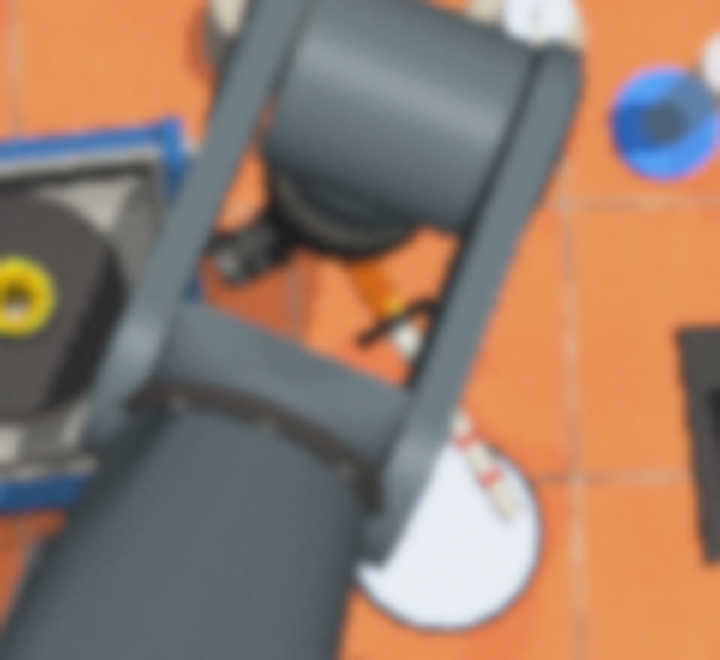

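```bash
python3 - <<'E'
from h import *
S=lambda u,v:((u+.5)/4-.5+240,(v+.5)/4-.5+80);T=lambda u,v:((u+.5)/6-.5+270,(v+.5)/6-.5+130)
gz([S(78,272),S(193,268),S(346,260)])
print(tri(S(346,260),T(508,518)),"r1",tri(S(315,262),T(492,478)),"r2",tri(S(286,263),T(468,438)),"collar",tri(S(193,268),T(395,322)))
E
```

```text
[ 0.6237 -0.1394  0.2656] rel along/up mm 17.0 48.0
[ 0.5579 -0.1776  0.2604] rel along/up mm -59.0 42.8
[ 0.4682 -0.2298  0.2553] rel along/up mm -162.8 37.7
len 0.0762 elev deg 4.0
len 0.1039 elev deg 2.8
(array([ 0.4686611 , -0.22441772,  0.2583987 ]), np.float64(0.0032568323643830917)) r1 (array([ 0.48740457, -0.21792438,  0.25660656]), np.float64(0.002156133997522984)) r2 (array([ 0.50500509, -0.20760633,  0.25815181]), np.float64(0.0033110707756581503)) collar (array([ 0.55840133, -0.17575931,  0.26145708]), np.float64(0.002085404333977847))
```

Elevation is about 3° and the tip is at (0.4685, -0.227, 0.257), 2–3 mm from plate centre. I'll nudge and lower a little, settle, and do the final checks.

Call:
arm_command(
  rows=[
    [[2, 0, -10], 0, 1],
    [[0, 0, -15], 0, 1],
    [[0, 0, -5], 0, 1],
    [[0, 0, 0], 0, 1],
    [[0, 0, 0], 0, 1],
    [[0, 0, 0], 0, 1],
    [[0, 0, 0], 0, 1],
    [[0, 0, 0], 0, 1],
    [[0, 0, 0], 0, 1],
  ],
)

```text
t: 40.3
tcp_pos: [0.6113, -0.1484, 0.1873]
tool_rot: [0.966, 0.26, 0.0, 0.0]
force: [-0.2, -0.6, -1.4]
finger_gap: 0.148
```

```bash
python3 - <<'E'
from h import *
im=snap("side","s32"); zoom(im,240,80,130,150,4,"s32y");t=snap("top","t32")
s=manip.sense();print(s["tcp_pos"].round(4),s["force"].round(1),np.abs(s["qd"]).max().round(4),s["finger_gap"],s["t"])
m=cv2.inRange(cv2.cvtColor(t,cv2.COLOR_BGR2HSV),(20,130,80),(35,255,255)); k,_,st,c=cv2.connectedComponentsWithStats(m)
print([(st[i].tolist(),c[i].round(1)) for i in range(1,k) if st[i][4]>30])
E
```

```text
[ 0.6113 -0.1484  0.1872] [-0.6  1.  -1. ] 0.0018 0.1520525803730318 40.4
[([266, 173, 13, 13, 125], array([272., 179.]))]
```

View pics/s32y.png

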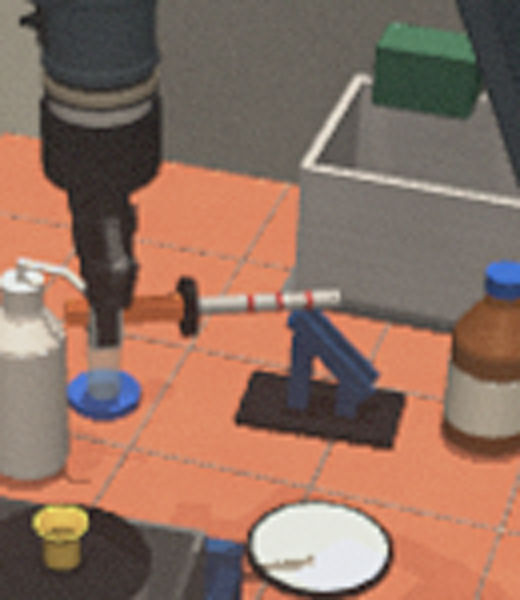

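View pics/s32.png

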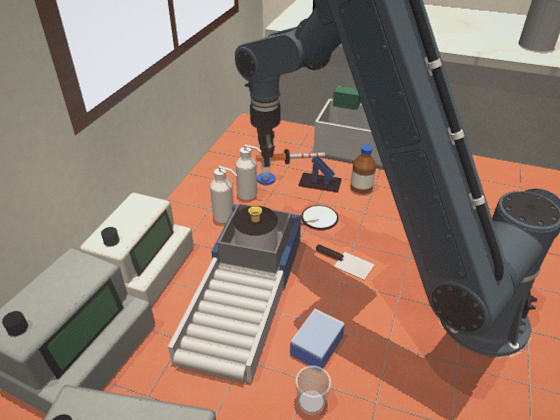

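View pics/t32.png

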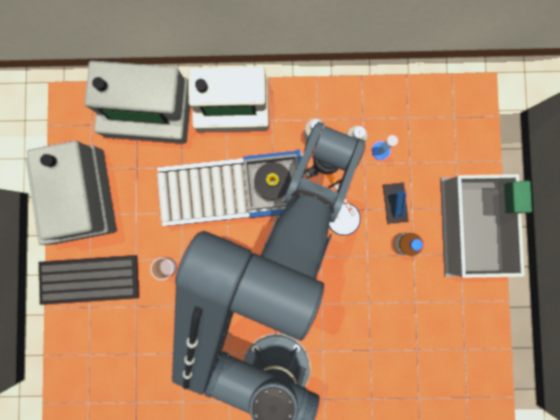

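```bash
python3 - <<'E'
from h import *
S=lambda u,v:((u+.5)/4-.5+240,(v+.5)/4-.5+80)
gz([S(70,312),S(188,307),S(339,296)])
manip.sign_off()
E
```

```text
[ 0.6294 -0.1378  0.2345] rel along/up mm 20.9 47.3
[ 0.5609 -0.1776  0.2294] rel along/up mm -58.3 42.2
[ 0.4711 -0.2297  0.2264] rel along/up mm -162.1 39.2
len 0.0794 elev deg 3.7
len 0.1039 elev deg 1.6
the job is handed in; nothing more can be done
```

The job is handed in, and my last checks agree with what you asked. The system reports no verdict. It took about 40 s of the 72 s allowed.

**What I did**
- I pushed the tote along the rollers until it met the end stop, with about 10 N of resistance.
- I took the gauge from its cradle and swung it upright with its tip in the guide tube.
- I gripped the handle again on its flats while the gauge stood in the tube, then withdrew it.
- I turned the gauge level against the free rollers and carried it over the plate.

**Last checks**
- **Gauge level:** it is about 2–4° off level, with the handle side slightly high.
- **Tip position:** the tip is within about 2–3 mm of the plate's centre and about 22 cm above the plate.
- **At rest:** the arm is still, the grip is firm at 80 N, and there is no contact force.
- **Tote:** the tube is at the same picture position, (272,179), as right after the push, so the tote is still home.
- **Other things on the bench:** those I can see look unmoved. The arm hides the spatula and the tip box from above, and both look in place in the side view. One wash bottle is half hidden from above.

**What went wrong or disagreed**
- **First grip too shallow:** it let the gauge tilt, and two attempts to swing it upright failed. On the third it slipped from the fingers and dropped the rest of the way into the tube, until the collar stopped on the rim. It was not lowered by hand. It stood there for over 2 s before I withdrew it.
- **Fingertip height:** in the pictures the fingertips sit about 25 mm higher than the stated tool frame, so I worked from the pictures.

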